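# Empty the tilting bowl past a held card and rack the cards

## Robot

A 6-joint arm with a two-finger parallel gripper is mounted at the origin on the work surface. World frame = base frame: x ahead of the robot, y to its left, z up, the work surface at z = 0. Lengths are in m, angles in rad, forces in N, time in s.
With the tool pointing down it reaches from about 0.275 to 0.75 m from the base axis. Payload 10.2 kg.
Tool frame: the origin (TCP) lies where the fingers leave the gripper's body, on its centre line; the fingertips stand 73 mm ahead of it and the grasp point (between the pads) lies 54 mm ahead of it (grip_depth is the distance from the TCP to the grasp point, in m); z points along the fingers, y is the direction in which the jaws open and shut (so a half turn about z gives the same grasp; the last joint's range is limited). The gripper opens to 85 mm and grips with 20 to 120 N. Pads are 22 mm wide; open, the fingers measure 114 mm over their backs; the gripper's body (76 mm by 85 mm) begins 54 mm behind the grasp point. The pads swing forward as they close: fully open they stand 13 mm farther back than shut.
Start: joints at [-1.396, 0.313, 1.498, -0, 1.331, -0.223], TCP at [0.203, -0.484, 0.304] pointing down, gripper open.
Joint ranges: [-2.94, 2.94], [-0.97, 2.17], [0.19, 2.56], [-1.23, 4.37], [0.02, 3.11], [-2.88, 2.88]. Speed limits (rad/s): [2.39, 2.39, 3.01, 3.14, 3.14, 3.14].

## Interface

Orientations are given as [roll, pitch, yaw] about the fixed x, y, z axes, in that order (R = Rz(yaw) Ry(pitch) Rx(roll)).
In Python, from rig import sense, read_camera, sign_off, grip_depth gives the robot as it stands. The module is installed in compiled form; this text tells all that it offers.
- The arm moves only by the tool step_arm, never from a script. Its argument "deltas" is one flat list of numbers, 7 for each row, row after row: the turn, a rotation vector about the world's x, y, z in degrees, then the shift along the world's x, y, z in m, then the gripper command: -1 is shut, 1 is fully open, values between are in proportion. In form: [ax, ay, az, dx, dy, dz, claw, ax, ay, az, dx, dy, dz, claw, ...]. A call has exactly 5 rows; each row is the pose to reach, as a shift and turn from the pose measured when the call began; what a row does not reach only later rows make up. A row lasts 1/10 s, in which the tool goes at most 50 mm and 8.59 degrees, less where a joint would pass 70% of its speed; a pose out of reach is approached as far as the arm can. A call with a gripper value outside its range is refused whole. The fingers move at their own pace and stop on an object; "force" is the grip in N (left out, the last holds). Time passes only in rows, so rows that repeat a pose let the fingers close, or fill a call up. It gives the time, the measured TCP pose, the force and the opening at its end, in the units of the state.
- sense(): the state, without advancing time (a new reading comes with each control period).
- read_camera(name): name is "scene" or "top" or "wrist"; returns a dict with "img" (420x560x3 uint8, red, green, blue), "intrinsics" (3x3 intrinsics, pixels), "dist_coeffs" ([k1, k2, p1, p2, k3] as OpenCV has them; the pictures are not rectified), "rvec" (rotation vector, rad) and "tvec" (3), from world to camera coordinates, as OpenCV has them; the wrist camera has in their place "tool_from_camera" (4x4, takes a point from camera to tool coordinates, whose origin is the TCP and whose axes are the flange's). Camera axes: x right, y down, z forward; pixel columns grow to the right and rows downward; lengths in m; the calibration is good to about 2 mm. A picture is of the moment at which its call begins: read the wrist's pose just before it. There is no depth.
- sign_off(): hands the job in, once; it reports no verdict.
The state is a dict: "time_s": time; "qpos": joint angles; "dq": joint speeds; "effort": joint torques, N m; "eef_pos": TCP position; "orientation": TCP orientation; "force": force on the tool from outside, world axes, zero at the start; "wrist_torque": the same for the moment, N m; "gripper_width": finger opening in m.
Only numpy, scipy, OpenCV 4.12 (cv2) and the standard library are available. Lean on these libraries where they do the work, as an engineer would, in place of code of your own. Each camera call takes 0.05 s, during which the arm holds its last target. There are 200 camera calls.

## Task

Hold the orange card on edge across the mouth of the tilting bowl, so that only a narrow gap is left at the end beside the blue tray, press the mouth down with it, and let every ball roll out through that gap into the tray with the card kept at the mouth. Then press the bowl fully back level, and stand the orange card and every other card lying on the bench on its bottom edge in the slotted rack, one to a slot and about in the middle. Leave the glass dish, the jar and the beaker where they are.

Things in the scene. Friction and masses are not known exactly. Their poses are not given: they have to be found in the camera images.
- stand: fixed grey stand of the tilting bowl, 150 x 230 base plate, two uprights at y = +-106. Origin: on the bench under the middle of the hinge; x points to the bowl's open mouth, y along the hinge axis, which lies 115 above the bench
- bowl (a joint): tilt of the bowl about the hinge: 0 = fully back on its rear stop (floor sloping 0.12 rad down to the rear), grows as the mouth goes down, to 0.45 rad at the front stop (floor then sloping 0.33 rad down to the mouth). Stiff: stays where it is left; takes about 7 to 10 N pressed down on the lip or on the rear tab to move
- bowl_floor (a point): point of the bowl's floor on the hinge axis, middle of its width, turning with the bowl (x along the floor to the mouth, y along the hinge, z off the floor). D-shaped steel bowl: flat floor 190 long and 170 wide inside (cheeks' inner faces at y = +-85), walls 60 high all round except the mouth, which is fully open at x = +95 with no sill; two ribs, 2 high, near the rear
- bowl_lip (a point): middle of the front edge of the bowl's floor, at the mouth (x = +95 of bowl_floor); same axes as bowl_floor
- bowl_tab (a point): middle of the top of the orange press tab, 45 x 60 x 6, that sticks out behind the bowl's rear wall at rim height (this point is at x = -128, z = 60 of bowl_floor); press it down to bring the bowl back level
- tray: fixed blue open catch tray, 160 long (x, away from the bowl) x 88 wide (y) x 60 high, walls 4, with its far wall raised to 90. It stands under one half of the mouth, the left or the right. Origin: centre of its underside
- rack: fixed cherry-coloured rack with four slots in a row along its x at x = -90, -30, 30, 90; each slot runs along y, is 13 wide and 120 long, its floor 8 above the bench, side fins straight up to 48 then flared out to 62, mouth about 30 wide. Origin: centre of its underside
- dish: loose low glass dish with a clear lid, 74 diameter, 44 high, under the other half of the mouth; leave alone. Origin: centre of its underside
- bottle: loose jar with a black cap, 60 diameter, 130 high; leave alone. Origin: centre of its underside
- beaker: loose open beaker, 72 diameter, 90 high; leave alone. Origin: centre of its underside
- card_orange: orange plastic card, 220 g: plate 110 x 62 x 7; above it a window 90 x 40 between posts, then a round grip bar, 10 dia, with 30 dia end discs. Origin: middle of the bottom edge; z up the plate (bar axis at z 107), x along the bar. Starts flat on the bench, bar axis 15 up. Gripped gently (3 N) across the bar, a finger in the window, it swings down and hangs as it is lifted. Always there
- card_white: white plastic card, 220 g: plate 110 x 62 x 7; above it a window 90 x 40 between posts, then a round grip bar, 10 dia, with 30 dia end discs. Origin: middle of the bottom edge; z up the plate (bar axis at z 107), x along the bar. Starts flat on the bench, bar axis 15 up. Gripped gently (3 N) across the bar, a finger in the window, it swings down and hangs as it is lifted. May be absent.
- card_green: green plastic card, 220 g: plate 110 x 62 x 7; above it a window 90 x 40 between posts, then a round grip bar, 10 dia, with 30 dia end discs. Origin: middle of the bottom edge; z up the plate (bar axis at z 107), x along the bar. Starts flat on the bench, bar axis 15 up. Gripped gently (3 N) across the bar, a finger in the window, it swings down and hangs as it is lifted. May be absent.
- card_yellow: yellow plastic card, 220 g: plate 110 x 62 x 7; above it a window 90 x 40 between posts, then a round grip bar, 10 dia, with 30 dia end discs. Origin: middle of the bottom edge; z up the plate (bar axis at z 107), x along the bar. Starts flat on the bench, bar axis 15 up. Gripped gently (3 N) across the bar, a finger in the window, it swings down and hangs as it is lifted. May be absent.
- ball1: red plastic model-atom ball, 40 diameter, 35 g, in the bowl at the start. Origin: its centre. May be absent
- ball2: blue plastic model-atom ball, 40 diameter, 35 g, in the bowl at the start. Origin: its centre. May be absent
- ball3: black plastic model-atom ball, 40 diameter, 35 g, in the bowl at the start. Origin: its centre. May be absent
- ball4: white plastic model-atom ball, 40 diameter, 35 g, in the bowl at the start. Origin: its centre. May be absent

How it is judged:
On the way, in this order (a step that is already met when the one before it is completed fails the run):
1. before tipping, the orange card stands across the bowl's mouth: its edge within 65 mm of the lip and 20 mm of the floor, upright within 0.5 rad, along the lip within 0.8 rad (x of card_orange in the frame of bowl_floor between 0.03 and 0.125 m and y of card_orange in the frame of bowl_floor between -0.075 and 0.075 m and z of card_orange in the frame of bowl_floor between -0.02 and 0.02 m and angle between card_orange's own z axis and vertical below 0.5 rad and angle between the x axis of card_orange and the y axis of bowl_floor, either way round below 0.8 rad and value of joint bowl below 0.2 rad), for 0.1 s.
2. every ball has gone into the tray while the orange card was still at the mouth and the bowl was tipped (x of ball1 in the frame of tray between -0.08 and 0.08 m and y of ball1 in the frame of tray between -0.044 and 0.044 m and height (world z) of each of ball1, ball2, ball3, ball4 below 0.075 m and x of ball2 in the frame of tray between -0.08 and 0.08 m and y of ball2 in the frame of tray between -0.044 and 0.044 m and x of ball3 in the frame of tray between -0.08 and 0.08 m and y of ball3 in the frame of tray between -0.044 and 0.044 m and x of ball4 in the frame of tray between -0.08 and 0.08 m and y of ball4 in the frame of tray between -0.044 and 0.044 m and value of joint bowl above 0.15 rad and distance between card_orange and bowl_lip below 0.13 m), for 0.2 s.
3. the bowl is back level on its rear stop (tilt under 0.06 rad) (value of joint bowl below 0.06 rad), for 0.2 s.
At the end, for the whole second after the job is handed in: every ball inside the tray; the bowl within 0.06 rad of its rear stop; every card in a rack slot, bottom edge on the slot floor (within 8 mm), its middle within 50 mm of the slot's middle along it, upright within 0.3 rad, and at rest (x of ball1 in the frame of tray between -0.08 and 0.08 m and y of ball1 in the frame of tray between -0.044 and 0.044 m and height (world z) of each of ball1, ball2, ball3, ball4 below 0.075 m and x of ball2 in the frame of tray between -0.08 and 0.08 m and y of ball2 in the frame of tray between -0.044 and 0.044 m and x of ball3 in the frame of tray between -0.08 and 0.08 m and y of ball3 in the frame of tray between -0.044 and 0.044 m and x of ball4 in the frame of tray between -0.08 and 0.08 m and y of ball4 in the frame of tray between -0.044 and 0.044 m and x of card_orange in the frame of rack between -0.115 and 0.115 m and y of card_orange in the frame of rack between -0.05 and 0.05 m and height (world z) of each of card_orange, card_white, card_green, card_yellow below 0.016 m and angle between each of card_orange, card_white, card_green, card_yellow's own z axis and vertical below 0.3 rad and linear speed of each of card_orange, card_white, card_green, card_yellow below 0.03 m/s and x of card_white in the frame of rack between -0.115 and 0.115 m and y of card_white in the frame of rack between -0.05 and 0.05 m and x of card_green in the frame of rack between -0.115 and 0.115 m and y of card_green in the frame of rack between -0.05 and 0.05 m and x of card_yellow in the frame of rack between -0.115 and 0.115 m and y of card_yellow in the frame of rack between -0.05 and 0.05 m and value of joint bowl below 0.06 rad); the robot touches nothing.
It fails at once if the dish is shifted by more than 25 mm (distance of dish from where it was at the start of the episode above 0.025 m).
It fails at once if the bottle is shifted by more than 25 mm (distance of bottle from where it was at the start of the episode above 0.025 m).
It fails at once if the beaker is shifted by more than 25 mm (distance of beaker from where it was at the start of the episode above 0.025 m).
Of card_white, card_green, card_yellow only 1 to 3 are there at a start; the rules pass over those that are not, and their reading is None.
Of ball1, ball2, ball3, ball4 only 2 to 4 are there at a start; the rules pass over those that are not, and their reading is None.
At some moment in a run one of card_white, card_green, card_yellow may be knocked a few centimetres aside while the robot is not near it.
It also fails if it takes over 210 s, if anything falls off the work surface, if the arm or the gripper's body presses on something with over 40 N, if the wrist force passes 120 N, or if a joint passes its speed limit or range.

## Working session

There is one attempt and no reset: what is moved stays moved. The work goes in short steps, Python scripts to look and compute and a tool call to move; the robot and the scene stay as the last step left them, time stands still between calls to the robot, and variables do not carry over. Pictures are saved under pics/ and viewed, about 12 in all and at most 16, crops included, and the job is handed in when it is done.

Besides the shell and the picture viewer there is one more tool, called after ">>>" as name(argument=value, ...) on one line, values as JSON. step_arm: Moves the arm, as the interface text tells. Its arguments: {"type":"object","properties":{"deltas":{"type":"array"},"force":{"type":"number"}},"required":["deltas"]}

```bash
mkdir -p pics
cat > h.py <<'E'
import numpy as np, cv2, json
from rig import sense, read_camera, grip_depth
def cam(n):
    c=read_camera(n); c['K']=np.array(c['intrinsics'],float); c['D']=np.array(c['dist_coeffs'],float)
    if 'rvec' in c:
        R=cv2.Rodrigues(np.array(c['rvec'],float))[0]; t=np.array(c['tvec'],float).ravel()
        c['R']=R; c['o']=-R.T@t
    return c
def save(c,n): cv2.imwrite('pics/'+n+'.png',cv2.cvtColor(c['img'],cv2.COLOR_RGB2BGR))
def ray(c,uv):
    p=cv2.undistortPoints(np.array(uv,float).reshape(-1,1,2),c['K'],c['D']).reshape(-1,2)
    return np.c_[p,np.ones(len(p))]@c['R']
def onz(c,uv,z):
    d=ray(c,uv); return c['o']+d*((z-c['o'][2])/d[:,2])[:,None]
def proj(c,P):
    return cv2.projectPoints(np.array(P,float).reshape(-1,3),cv2.Rodrigues(c['R'])[0],-c['R']@c['o'],c['K'],c['D'])[0].reshape(-1,2)
E
python3 - <<'E'
from h import *
print(sense(),grip_depth)
for n in('scene','top'):
    c=cam(n);save(c,n+'0');print(n,c['o'],c['R'].round(3).tolist(),c['K'].tolist(),c['D'])
E
```

```text
{'time_s': 0.0, 'qpos': array([-1.39641710e+00,  3.13447471e-01,  1.49846714e+00, -1.46508892e-06,
        1.33102765e+00, -2.23373767e-01]), 'dq': array([-1.16507486e-03,  1.52463069e-03,  1.65627505e-04, -6.94050316e-05,
       -2.85521863e-04,  4.23657868e-04]), 'effort': array([-2.18907328e-03, -4.12259746e+01, -2.59742814e+01, -3.09206825e-04,
        4.09488319e-03,  7.34964004e-06]), 'eef_pos': array([ 0.2033268 , -0.48383307,  0.303325  ]), 'orientation': array([-3.14027626e+00, -2.97579081e-04,  3.97753148e-01]), 'force': array([-0.65587386,  0.37649329,  0.7186868 ]), 'wrist_torque': array([0.02673097, 0.05937202, 0.03268725]), 'gripper_width': 0.08534937503960809} 0.0539
scene [1.36946456 0.08668519 0.89169497] [[-0.08, 0.997, -0.002], [0.684, 0.054, -0.727], [-0.725, -0.06, -0.687]] [[514.1320873285978, 0.0, 276.90837721200324], [0.0, 514.1320873285978, 211.22899591119065], [0.0, 0.0, 1.0]] [-0.10547592  0.          0.          0.          0.        ]
top [0.38147887 0.01059595 1.10236701] [[-0.012, -1.0, 0.018], [-0.988, 0.009, -0.154], [0.154, -0.02, -0.988]] [[478.03761486408575, 0.0, 280.8064825580729], [0.0, 478.03761486408575, 209.78687499659384], [0.0, 0.0, 1.0]] [0.04785924 0.         0.         0.         0.        ]
```

View pics/top0.png

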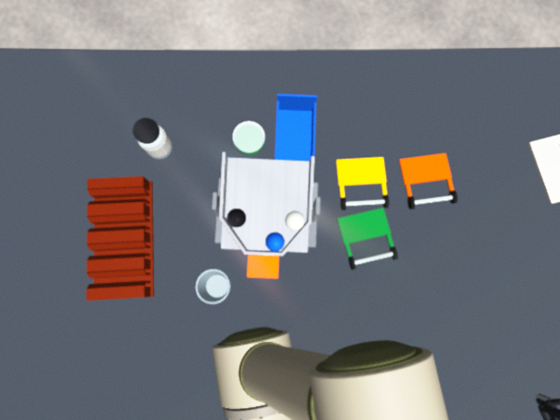

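View pics/scene0.png

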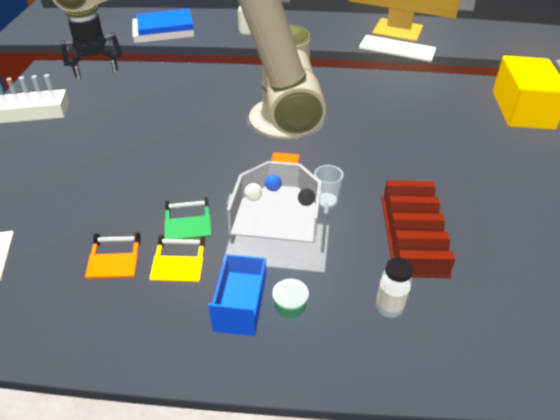

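The top view shows orange card at (428,180), yellow at (363,180) and green at (367,235). The tray is at (296,128), right of the mouth, and the dish is at (249,137). Three balls are in the bowl: black (236,217), blue (275,241) and white (295,220). The rack is at left, (120,238).

```bash
cat >> h.py <<'E'
HUE={'orange':((5,150,120),(16,255,255)),'yellow':((22,150,120),(34,255,255)),'green':((45,120,60),(80,255,255)),'blue':((100,150,80),(125,255,255)),'rack':((0,120,40),(6,255,255))}
def comps(img,k,amin=60):
    h=cv2.cvtColor(img,cv2.COLOR_RGB2HSV); m=cv2.inRange(h,*HUE[k])
    if k=='rack': m|=cv2.inRange(h,(172,120,40),(180,255,255))
    cs=cv2.findContours(m,cv2.RETR_EXTERNAL,cv2.CHAIN_APPROX_NONE)[0]
    return sorted([q for q in cs if cv2.contourArea(q)>amin],key=cv2.contourArea,reverse=True)
E
python3 - <<'E'
from h import *
np.set_printoptions(precision=4,suppress=True)
for n in('top','scene'):
    c=cam(n)
    for k in HUE:
        for q in comps(c['img'],k)[:6]:
            r=cv2.minAreaRect(q); ce=q.reshape(-1,2).mean(0)
            M=cv2.moments(q); ce=[M['m10']/M['m00'],M['m01']/M['m00']]
            z={'orange':.008,'yellow':.008,'green':.008,'blue':.06,'rack':.062}[k]
            a=cv2.approxPolyDP(q,0.03*cv2.arcLength(q,True),True).reshape(-1,2)
            print(n,k,cv2.contourArea(q),np.round(ce,1),'w',onz(c,[ce],z)[0][:2],'quad',a.tolist(),onz(c,a,z)[:,:2].round(3).tolist())
# enlarged crops
c=cam('top'); im=c['img'][80:310,190:480]
cv2.imwrite('pics/topc.png',cv2.cvtColor(cv2.resize(im,None,fx=2.6,fy=2.6,interpolation=cv2.INTER_CUBIC),cv2.COLOR_RGB2BGR))
E
```

```text
top orange 3775.5 [120.6 258.1] w [0.445  0.3512] quad [[151, 182], [95, 198], [147, 199], [95, 227], [148, 243], [88, 232], [150, 255], [87, 261], [150, 282], [87, 299], [152, 295]] [[0.62, 0.289], [0.583, 0.414], [0.58, 0.297], [0.516, 0.411], [0.478, 0.291], [0.505, 0.426], [0.451, 0.286], [0.44, 0.425], [0.391, 0.284], [0.356, 0.42], [0.362, 0.278]]
top orange 1298.5 [425.2 169.9] w [ 0.6437 -0.3521] quad [[445, 153], [399, 160], [408, 196], [410, 183], [446, 179], [453, 190]] [[0.684, -0.401], [0.668, -0.292], [0.582, -0.308], [0.613, -0.315], [0.621, -0.399], [0.595, -0.414]]
top orange 966.0 [115.6 211.9] w [0.5504 0.3665] quad [[143, 202], [90, 204], [88, 218], [144, 219]] [[0.573, 0.306], [0.569, 0.425], [0.537, 0.428], [0.533, 0.302]]
top orange 848.5 [115.5 186. ] w [0.611  0.3691] quad [[144, 192], [142, 177], [88, 180], [92, 195]] [[0.596, 0.304], [0.632, 0.31], [0.625, 0.432], [0.59, 0.421]]
top yellow 1297.0 [360.8 172.3] w [ 0.6394 -0.2006] quad [[383, 158], [337, 159], [340, 196], [344, 185], [380, 183], [385, 195]] [[0.673, -0.254], [0.672, -0.146], [0.583, -0.15], 
[... 4152 characters left out ...]

scene rack 856.0 [20.7 62.9] w [-0.207  -0.9645] quad [[6, 89], [5, 78], [13, 81], [32, 60], [62, 54], [0, 53]] [[-0.025, -0.929], [-0.098, -0.971], [-0.078, -0.93], [-0.229, -0.931], [-0.277, -0.834], [-0.285, -1.088]]
scene rack 763.0 [189.7  58.2] w [-0.2596 -0.3526] quad [[117, 58], [260, 63]] [[-0.251, -0.615], [-0.239, -0.103]]
scene rack 259.0 [334.6  63. ] w [-0.2603  0.1521] quad [[311, 59], [313, 65], [362, 66], [359, 61]] [[-0.283, 0.07], [-0.239, 0.079], [-0.247, 0.245], [-0.283, 0.237]]
scene rack 89.5 [95.8 57.2] w [-0.2546 -0.6953] quad [[109, 58], [100, 53], [95, 56], [82, 56], [81, 59]] [[-0.25, -0.644], [-0.288, -0.691], [-0.264, -0.702], [-0.263, -0.751], [-0.24, -0.746]]
```

View pics/topc.png

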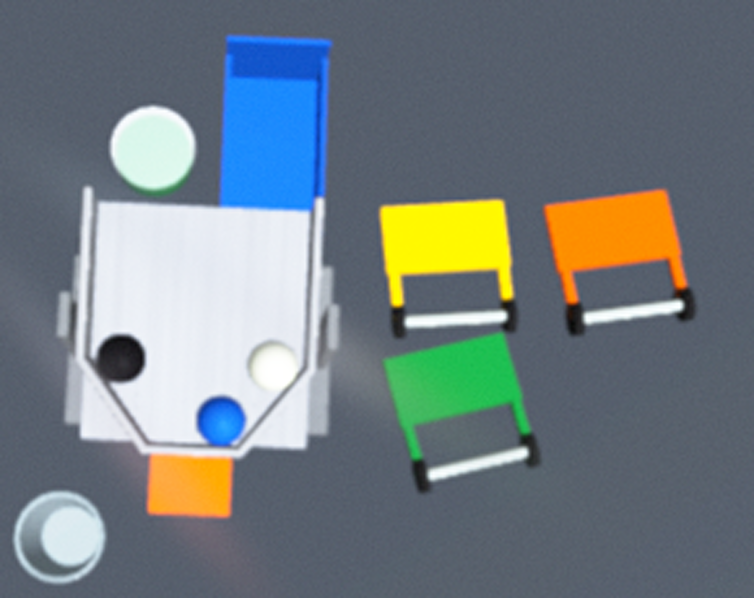

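The crop shows floor mouth corners at crop (97,202) and (312,210). The bar ends are orange (575,319)-(685,303), yellow (398,322)-(510,317) and green (421,475)-(533,452). The bars all lie toward the robot.

Run:
```python
from h import *
np.set_printoptions(precision=4,suppress=True)
c=cam('top'); s=cam('scene')
f=lambda a:[np.array(p)/2.6+[190,80] for p in a]
print('lip',onz(c,f([(97,202),(312,210)]),.1264))
print('wall tops front',onz(c,f([(88,188),(320,199)]),.115+.06*np.cos(.12)+.0114))
print('tab',onz(c,f([(148,457),(232,457),(231,516),(148,514)]),.115+.06*.993-.128*.12))
print('tray top', onz(c,f([(228,38),(331,42)]),.09),onz(c,f([(328,60),(322,200)]),.06))
print('base rear corners?',onz(c,f([(68,423),(328,433)]),.0))
for k,p in dict(orange=[(575,319),(685,303)],yellow=[(398,322),(510,317)],green=[(421,475),(533,452)]).items():
    w=onz(c,f(p),.015); print(k,'bar',w.mean(0),np.degrees(np.arctan2(*(w[0]-w[1])[[1,0]])))
    q=comps(c['img'],k); q=[x for x in q if x.reshape(-1,2).mean(0)[0]>300][0]
    # white bar pixels near
    hsv=cv2.cvtColor(c['img'],cv2.COLOR_RGB2HSV); m=cv2.inRange(hsv,(0,0,150),(180,70,255))
    mid=np.mean(f(p),0); yy,xx=np.nonzero(m); sel=np.hypot(xx-mid[0],yy-mid[1])<24
    P=np.c_[xx,yy][sel].astype(float); w=onz(c,P,.016)[:,:2]; u,sv,vt=np.linalg.svd(w-w.mean(0)); t=(w-w.mean(0))@vt[0]
    ctr=w.mean(0)+vt[0]*(t.max()+t.min())/2
    print('   white',len(w),ctr,np.ptp(t),np.degrees(np.arctan(vt[0][0]/vt[0][1])),'(angle of bar from y axis, toward x)')
print('balls',onz(c,f([(121,357),(221,420),(274,366)]),.115+.02))
print('dish',onz(c,f([(153,146)]),.044),'beaker',onz(c,f([(60,537)]),.09))
cr=c['img'][165:310,75:165]; a=cv2.resize(cr,(372,600),interpolation=cv2.INTER_CUBIC)
cs=s['img'][170:290,370:465]; b=cv2.resize(cs,(428,540),interpolation=cv2.INTER_CUBIC); b=np.vstack([b,np.zeros((60,428,3),np.uint8)])
cv2.imwrite('pics/rack.png',cv2.cvtColor(np.hstack([a,b]),cv2.COLOR_RGB2BGR))
```

```text
lip [[ 0.645   0.1017  0.1264]
 [ 0.6371 -0.0717  0.1264]]
wall tops front [[ 0.6399  0.1029  0.186 ]
 [ 0.6301 -0.073   0.186 ]]
tab [[ 0.4376  0.0592  0.1592]
 [ 0.4369 -0.0043  0.1592]
 [ 0.3928 -0.003   0.1592]
 [ 0.395   0.0592  0.1592]]
tray top [[ 0.798  -0.0061  0.09  ]
 [ 0.794  -0.0941  0.09  ]] [[ 0.7897 -0.0942  0.06  ]
 [ 0.6633 -0.0862  0.06  ]]
base rear corners? [[ 0.4779  0.1381  0.    ]
 [ 0.4665 -0.0923  0.    ]]
orange bar [ 0.5714 -0.3621  0.015 ] 97.82361899613124
   white 190 [ 0.5713 -0.3636] 0.0893210446077691 -7.21306673299777 (angle of bar from y axis, toward x)
yellow bar [ 0.5652 -0.2054  0.015 ] 92.059356940752
   white 193 [ 0.5664 -0.2061] 0.08871670617063032 -2.9737340933160015 (angle of bar from y axis, toward x)
green bar [ 0.4375 -0.2204  0.015 ] 100.93962192622169
   white 192 [ 0.4383 -0.2197] 0.08985617954286063 -12.773770931862677 (angle of bar from y axis, toward x)
balls [[ 0.5175  0.0815  0.135 ]
 [ 0.4671  0.0036  0.135 ]
 [ 0.5092 -0.0385  0.135 ]]
dish [[0.7176 0.0603 0.044 ]] beaker [[0.3788 0.1331 0.09  ]]
```

View pics/rack.png

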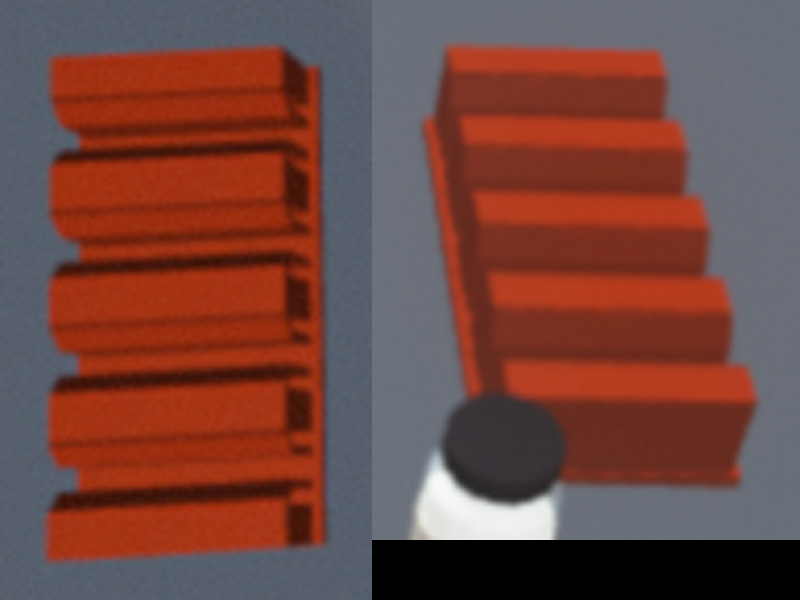

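Run:
```python
from h import *
np.set_printoptions(precision=4,suppress=True)
c=cam('top'); s=cam('scene')
w=onz(c,[(x/4.133+75,y/4.138+165) for x,y in [(50,60),(285,48),(288,548),(48,560)]],.062)[:,:2]
print(w,w.mean(0),np.linalg.norm(w[0]-w[1]),np.linalg.norm(w[1]-w[2]),np.degrees([np.arctan2(*(w[0]-w[1])[::-1]),np.arctan2(*(w[3]-w[2])[::-1]),np.arctan2(*(w[1]-w[2])[::-1])]))
# scene: fin top faces (near edge corners and far)
k=428/95;l=540/120
w=onz(s,[(x/k+370,y/l+170) for x,y in [(447-372,47),(660-372,53),(752-372,368),(505-372,362),(757-372,400),(505-372,397)]],.062)[:,:2]
print(w); print('centre', (w[0]+w[1]+w[4]+w[5])/4)
print('jar cap',onz(c,[(147,130)],.13),onz(s,[(399,268)],.13))
st=sense();print(st['eef_pos'],st['orientation'],st['time_s'])
```

```text
[[0.6146 0.4132]
 [0.6204 0.2906]
 [0.3582 0.2804]
 [0.3544 0.4008]] [0.4869 0.3462] 0.12271778488006604 0.2624253851670004 [92.713  91.7949  2.2251]
[[0.3596 0.2811]
 [0.3548 0.4012]
 [0.5927 0.4129]
 [0.5974 0.2916]
 [0.6135 0.4118]
 [0.6203 0.2896]]
centre [0.4871 0.3459]
jar cap [[0.7044 0.2689 0.13  ]] [[0.7073 0.2696 0.13  ]]
[ 0.2034 -0.484   0.3038] [-3.1415 -0.      0.3978] 0.45
```

>>> step_arm(deltas=[0, 0, 8, 0.04, 0.013, -0.014, -0.15, 0, 0, 16, 0.08, 0.026, -0.028, -0.15, 0, 0, 24, 0.12, 0.04, -0.042, -0.15, 0, 0, 32, 0.16, 0.053, -0.056, -0.15, 0, 0, 37.4, 0.184, 0.06, -0.07, -0.15], force=20)

```text
time_s: 0.95
eef_pos: [0.3898, -0.4226, 0.2333]
orientation: [3.141, -0.0, 1.058]
force: [-0.8, -0.1, -0.5]
gripper_width: 0.0364
```

>>> step_arm(deltas=[0, 0, 8, 0.04, 0.013, -0.014, -0.15, 0, 0, 16, 0.08, 0.026, -0.028, -0.15, 0, 0, 24, 0.12, 0.04, -0.042, -0.15, 0, 0, 32, 0.16, 0.053, -0.056, -0.15, 0, 0, 37.4, 0.184, 0.06, -0.07, -0.15])

```text
time_s: 1.45
eef_pos: [0.5762, -0.361, 0.1624]
orientation: [3.141, -0.0, 1.717]
force: [-0.2, -0.4, -0.6]
gripper_width: 0.036
```

Run:
```python
from h import *
np.set_printoptions(precision=4,suppress=True)
st=sense();c=cam('wrist');save(c,'w1');print(st['eef_pos'],st['orientation'],c['tool_from_camera'],c['K'])
```

```text
[ 0.5762 -0.361   0.1624] [ 3.141  -0.0004  1.7175] [[ 0.0009 -0.955  -0.2966  0.0753]
 [ 1.      0.0013 -0.0011  0.    ]
 [ 0.0015 -0.2966  0.955  -0.0714]
 [ 0.      0.      0.      1.    ]] [[339.6772   0.     284.4009]
 [  0.     339.6772 201.382 ]
 [  0.       0.       1.    ]]
```

View pics/w1.png

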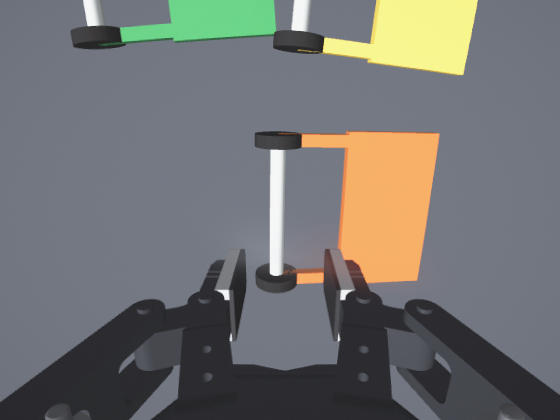

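The wrist view shows the orange bar running from about (278,140) to (276,277), between the fingers and roughly parallel to the pads. I'll turn that into world positions.

```bash
cat >> h.py <<'E'
from scipy.spatial.transform import Rotation as Ro
def wcam():
    st=sense(); c=cam('wrist'); T=np.array(c['tool_from_camera']); Rw=Ro.from_euler('xyz',st['orientation']).as_matrix()
    c['R']=(Rw@T[:3,:3]).T; c['o']=np.array(st['eef_pos'])+Rw@T[:3,3]; c['st']=st; return c
E
python3 - <<'E'
from h import *
np.set_printoptions(precision=4,suppress=True)
c=wcam()
w=onz(c,[(278,140),(276,277),(277,210)],.015); print(w, (w[0]+w[1])/2, np.linalg.norm(w[0]-w[1]),np.degrees(np.arctan2(*(w[0]-w[1])[[1,0]])))
E
```

```text
[[ 0.5658 -0.3113  0.015 ]
 [ 0.5786 -0.4078  0.015 ]
 [ 0.572  -0.3576  0.015 ]] [ 0.5722 -0.3596  0.015 ] 0.09733123687031527 97.60897416904984
```

>>> step_arm(deltas=[0, 0, -0.8, -0.004, -0.001, -0.04, -0.15, 0, 0, -0.8, -0.004, -0.001, -0.065, -0.15, 0, 0, -0.8, -0.004, -0.001, -0.084, -0.15, 0, 0, -0.8, -0.004, -0.001, -0.084, -0.15, 0, 0, -0.8, -0.004, -0.001, -0.084, -1], force=3)

```text
time_s: 2.05
eef_pos: [0.5715, -0.362, 0.0774]
orientation: [-3.14, -0.002, 1.701]
force: [0.2, 0.5, 0.3]
gripper_width: 0.0233
```

>>> step_arm(deltas=[0, 0, 0, 0, 0, 0, -1, 0, 0, 0, 0, 0, 0, -1, 0, 0, 0, 0, 0, 0, -1, 0, 0, 0, 0, 0, 0, -1, 0, 0, 0, 0, 0, 0.01, -1])

```text
time_s: 2.55
eef_pos: [0.571, -0.3617, 0.0868]
orientation: [-3.139, -0.004, 1.701]
force: [0.1, 0.7, -2.7]
gripper_width: 0.0087
```

>>> step_arm(deltas=[0, 0, 0, 0, 0, 0.02, -1, 0, 0, 0, 0, 0, 0.045, -1, 0, 0, 0, 0, 0, 0.075, -1, 0, 0, 0, 0, 0, 0.105, -1, 0, 0, 0, 0, 0, 0.135, -1])

```text
time_s: 3.05
eef_pos: [0.5708, -0.3613, 0.2232]
orientation: [-3.139, -0.005, 1.701]
force: [0.6, 0.1, -3.1]
gripper_width: 0.0089
```

>>> step_arm(deltas=[0, 0, 0, 0, 0, 0.03, -1, 0, 0, 0, 0, 0, 0.07, -1, 0, 0, 0, 0, 0, 0.11, -1, 0, 0, 0, 0, 0, 0.14, -1, 0, 0, 0, 0, 0, 0.16, -1])

```text
time_s: 3.55
eef_pos: [0.5706, -0.3608, 0.3862]
orientation: [-3.14, -0.003, 1.701]
force: [0.3, -0.2, -2.5]
gripper_width: 0.0085
```

Run:
```python
from h import *
c=cam('scene');s=wcam()
im=np.hstack([c['img'][100:400,40:360],cv2.resize(s['img'],(400,300))]);cv2.imwrite('pics/lift.png',im[:,:,::-1]); print(sense())
```

```text
{'time_s': 3.65, 'qpos': array([-7.37319876e-01,  6.52452726e-01,  7.72716969e-01,  8.47140801e-04,
        1.71697249e+00, -8.67363259e-01]), 'dq': array([ 0.00120062,  0.03196503,  0.09505175, -0.00222692, -0.05616077,
        0.0016577 ]), 'effort': array([-2.80241920e-01, -5.81813192e+01, -2.91150928e+01,  9.37895570e-02,
        4.56065694e-01, -2.72154874e-03]), 'eef_pos': array([ 0.57081362, -0.36109441,  0.38644375]), 'orientation': array([ 3.14130887e+00, -9.61211875e-04,  1.70096301e+00]), 'force': array([ 0.50173212, -0.75280957, -3.1829166 ]), 'wrist_torque': array([-0.00431075,  0.13895949,  0.02183623]), 'gripper_width': 0.008831173819650562}
```

View pics/lift.png

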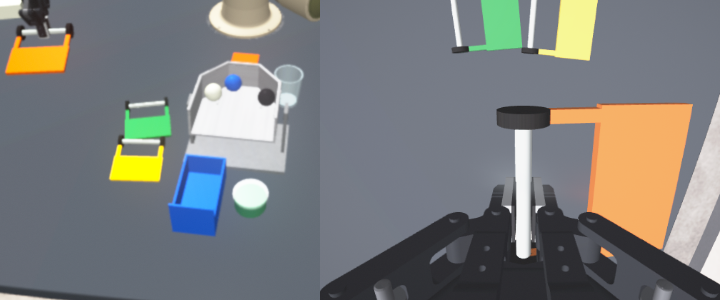

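The card is gripped, but in both views it is still horizontal, so it has not swung down. I'll re-send 3 N explicitly, wait, and watch the torque.

>>> step_arm(deltas=[0, 0, 0, 0, 0, 0, -1, 0, 0, 0, 0, 0, 0, -1, 0, 0, 0, 0, 0, 0, -1, 0, 0, 0, 0, 0, 0, -1, 0, 0, 0, 0, 0, 0, -1], force=3)

```text
time_s: 4.15
eef_pos: [0.5708, -0.3611, 0.3859]
orientation: [-3.141, -0.002, 1.701]
force: [0.3, -0.6, -4.0]
gripper_width: 0.0092
```

Run:
```python
from h import *
s=wcam(); save(s,'w2')
q=comps(s['img'],'orange'); print([(cv2.boundingRect(x),cv2.contourArea(x)) for x in q[:3]], sense()['wrist_torque'],sense()['gripper_width'])
```

```text
[((320, 144, 197, 202), 21490.5), ((393, 346, 15, 12), 79.0)] [0.00357439 0.12462116 0.05762751] 0.009349071082376115
```

>>> step_arm(deltas=[0, 0, 0, 0, 0, -0.05, -1, 0, 0, 0, 0, 0, -0.1, -1, 0, 0, 0, 0, 0, -0.15, -1, 0, 0, 0, 0, 0, -0.19, -1, 0, 0, 0, 0, 0, -0.19, -0.84], force=3)

```text
time_s: 4.7
eef_pos: [0.5693, -0.3597, 0.19]
orientation: [-3.134, -0.01, 1.701]
force: [-0.7, 0.1, -3.2]
gripper_width: 0.0088
```

```bash
cat > chk.py <<'E'
from h import *
s=wcam(); q=comps(s['img'],'orange'); print([cv2.boundingRect(x) for x in q[:2]], sense()['wrist_torque'].round(3),sense()['gripper_width'],sense()['force'].round(1))
E
python3 chk.py
```

```text
[(311, 133, 128, 174)] [-0.059  0.224  0.021] 0.008898483533336861 [-0.2 -1.1 -1.6]
```

>>> step_arm(deltas=[0, 0, 0, 0, 0, 0, -0.84, 0, 0, 0, 0, 0, 0, -0.82, 0, 0, 0, 0, 0, 0, -0.82, 0, 0, 0, 0, 0, 0, -0.81, 0, 0, 0, 0, 0, 0, -0.81])

```text
time_s: 5.25
eef_pos: [0.5704, -0.3608, 0.1951]
orientation: [-3.139, -0.004, 1.701]
force: [0.3, 0.7, -2.8]
gripper_width: 0.0092
```

```bash
python3 chk.py
```

```text
[(310, 132, 109, 175)] [-0.019  0.053  0.008] 0.008405763727045766 [ 0.2 -0.5 -2.5]
```

>>> step_arm(deltas=[0, 0, 0, 0, 0, 0, -0.805, 0, 0, 0, 0, 0, 0, -0.805, 0, 0, 0, 0, 0, 0, -0.8, 0, 0, 0, 0, 0, 0, -0.8, 0, 0, 0, 0, 0, 0, -0.8])

```text
time_s: 5.8
eef_pos: [0.5704, -0.3607, 0.1948]
orientation: [-3.139, -0.005, 1.701]
force: [0.3, -0.2, -1.7]
gripper_width: 0.009
```

```bash
python3 chk.py
python3 - <<'E'
from h import *
s=wcam();c=cam('scene');im=np.hstack([cv2.resize(c['img'][120:300,40:220],(400,400)),cv2.resize(s['img'],(400,300))[:, :].repeat(1,0) if 0 else np.vstack([cv2.resize(s['img'],(400,300)),np.zeros((100,400,3),np.uint8)])]);cv2.imwrite('pics/lift2.png',im[:,:,::-1])
E
```

```text
[(283, 132, 136, 175)] [-0.055  0.091  0.005] 0.008746884476179823 [ 0.8 -0.6 -2.2]
```

View pics/lift2.png

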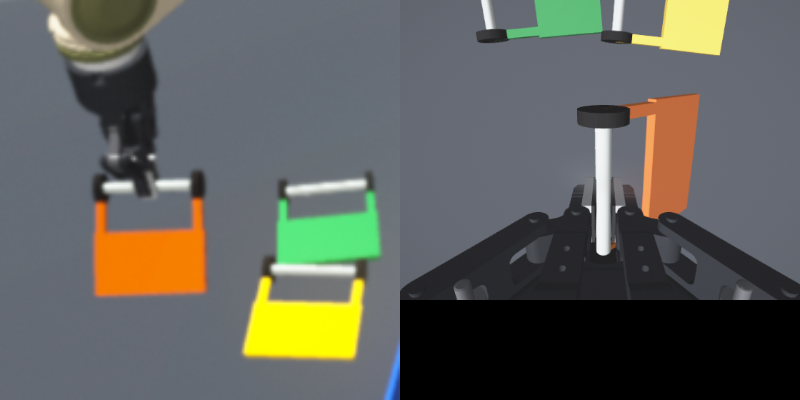

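The card has swung part way down, roughly 50° (plate at about (672,155) in the wrist half). I'll loosen a bit more.

>>> step_arm(deltas=[0, 0, 0, 0, 0, 0, -0.795, 0, 0, 0, 0, 0, 0, -0.795, 0, 0, 0, 0, 0, 0, -0.79, 0, 0, 0, 0, 0, 0, -0.79, 0, 0, 0, 0, 0, 0, -0.79])

```text
time_s: 6.45
eef_pos: [0.5704, -0.3608, 0.1949]
orientation: [-3.139, -0.004, 1.701]
force: [-0.2, -0.0, -2.6]
gripper_width: 0.009
```

```bash
python3 chk.py
```

```text
[(283, 132, 136, 175)] [-0.018  0.083 -0.028] 0.008777971903802034 [ 0.7 -0.2 -2.4]
```

>>> step_arm(deltas=[0, 0, 0, 0, 0, 0, -0.785, 0, 0, 0, 0, 0, 0, -0.785, 0, 0, 0, 0, 0, 0, -0.785, 0, 0, 0, 0, 0, 0, -0.785, 0, 0, 0, 0, 0, 0, -0.785])

```text
time_s: 7.0
eef_pos: [0.5704, -0.3607, 0.1948]
orientation: [-3.139, -0.004, 1.701]
force: [-1.0, -0.3, -2.0]
gripper_width: 0.0095
```

```bash
python3 chk.py
```

```text
[(310, 132, 109, 175)] [-0.057  0.101  0.04 ] 0.0092257202671109 [ 0.8  0.2 -2.1]
```

>>> step_arm(deltas=[0, 0, 0, 0, 0, 0, -0.78, 0, 0, 0, 0, 0, 0, -0.78, 0, 0, 0, 0, 0, 0, -0.775, 0, 0, 0, 0, 0, 0, -0.775, 0, 0, 0, 0, 0, 0, -0.775])

```text
time_s: 7.55
eef_pos: [0.5704, -0.3607, 0.1949]
orientation: [-3.139, -0.004, 1.701]
force: [0.2, -0.1, -2.7]
gripper_width: 0.0095
```

```bash
python3 chk.py
```

```text
[(267, 127, 21, 19), (268, 176, 5, 63)] [-0.011 -0.003  0.01 ] 0.009924744901041423 [ 0.1 -0.1 -1.3]
```

>>> step_arm(deltas=[0, 0, 0, 0, 0, 0, -0.77, 0, 0, 0, 0, 0, 0, -0.77, 0, 0, 0, 0, 0, 0, -0.77, 0, 0, 0, 0, 0, 0, -0.77, 0, 0, 0, 0, 0, 0, -0.77])

```text
time_s: 8.1
eef_pos: [0.5705, -0.3608, 0.1951]
orientation: [-3.139, -0.004, 1.701]
force: [-0.3, -0.7, -0.3]
gripper_width: 0.0099
```

```bash
python3 chk.py
```

```text
[(276, 126, 15, 20)] [-0.055 -0.04   0.037] 0.00973779710044963 [ 0.  -0.1 -1.5]
```

>>> step_arm(deltas=[0, 0, 0, 0, 0, 0, -0.775, 0, 0, 0, 0, 0, 0, -1, 0, 0, 0, 0, 0, 0, -1, 0, 0, 0, 0, 0, 0, -1, 0, 0, 0, 0, 0, 0, -1], force=80)

```text
time_s: 8.65
eef_pos: [0.5705, -0.3608, 0.195]
orientation: [-3.139, -0.004, 1.701]
force: [-0.4, -0.6, 0.3]
gripper_width: -0.0
```

```bash
python3 chk.py
python3 - <<'E'
from h import *
s=wcam();c=cam('scene');im=np.hstack([cv2.resize(c['img'][120:300,40:220],(400,400)),np.vstack([cv2.resize(s['img'],(400,300)),np.zeros((100,400,3),np.uint8)])]);cv2.imwrite('pics/lift3.png',im[:,:,::-1])
E
```

```text
[(283, 136, 13, 10)] [-0.044  0.028  0.025] 0.0004532718317899753 [1.3 0.  0.7]
```

View pics/lift3.png

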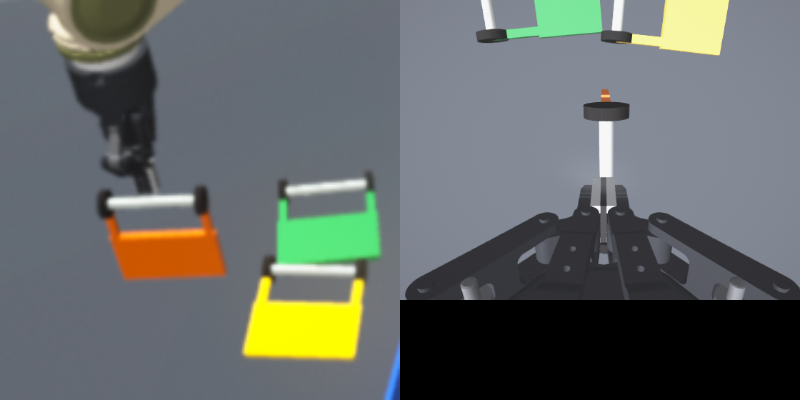

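The bar slipped out. The card is now upright on its bottom edge on the bench, with its bar just below the closed fingertips (disc at (606,110) in the wrist half). I'll check where it is and whether it is stable before regrasping.

Run:
```python
from h import *
np.set_printoptions(precision=4,suppress=True)
for i in range(2):
    c=wcam(); m=cv2.inRange(cv2.cvtColor(c['img'],cv2.COLOR_RGB2HSV),(0,0,170),(180,40,255)); m[:160]=0;m[245:]=0;m[:,:262]=0;m[:,310:]=0
    y,x=np.nonzero(m); P=[(np.median(x[y==r]),r) for r in range(175,240,8) if (y==r).any()]
    w=onz(c,P,.107); print(w[[0,-1],:2],np.degrees(np.arctan2(*(w[0]-w[-1])[[1,0]])))
    t=cam('top'); q=[z for z in comps(t['img'],'orange',20) if z.reshape(-1,2).mean(0)[0]>340]; print([(cv2.boundingRect(z)) for z in q],sense()['time_s'])
s=cam('scene'); q=[z for z in comps(s['img'],'orange',20)+comps(s['img'],'yellow',20) if z.reshape(-1,2).mean(0)[0]<145]
for z in q: print(cv2.boundingRect(z), onz(s,cv2.approxPolyDP(z,3,True).reshape(-1,2),0)[:,:2].tolist())
```

```text
[[ 0.5639 -0.322 ]
 [ 0.5684 -0.355 ]] 97.82837384358749
[(408, 198, 13, 7), (427, 197, 9, 5)] 8.9
[[ 0.5662 -0.3217]
 [ 0.5709 -0.3547]] 98.07776293471615
[(408, 196, 28, 9)] 9.0
(88, 217, 53, 29) [[0.47781430361249155, -0.35095661677503565], [0.5031729912243097, -0.35392680153106465], [0.5138183801192152, -0.4416913240962345], [0.4941333621681586, -0.4645577896368224], [0.5734824392978602, -0.4184039376188548], [0.5642303303921056, -0.3086070899011443]]
```

>>> step_arm(deltas=[0, 0, 0, 0, 0, 0, -0.4, 0, 0, 0, 0, 0, 0, -0.4, 0, 0, 0, 0, 0, -0.016, -0.4, 0, 0, 0, 0, 0, -0.032, -0.4, 0, 0, 0, 0, 0, -0.033, -1], force=20)

```text
time_s: 9.55
eef_pos: [0.5699, -0.3603, 0.1599]
orientation: [-3.137, -0.007, 1.701]
force: [0.9, 0.1, 0.1]
gripper_width: 0.0123
```

>>> step_arm(deltas=[0, 0, 0, 0, 0, 0, -1, 0, 0, 0, 0, 0, 0, -1, 0, 0, 0, 0, 0, 0, -1, 0, 0, 0, 0, 0, 0, -1, 0, 0, 0, 0, 0, 0, -1], force=100)

```text
time_s: 10.05
eef_pos: [0.57, -0.3604, 0.1604]
orientation: [-3.137, -0.006, 1.701]
force: [-0.2, 1.0, 1.1]
gripper_width: 0.007
```

Run:
```python
from h import *
s=wcam();c=cam('scene');im=np.hstack([cv2.resize(c['img'][120:300,40:220],(400,400)),np.vstack([cv2.resize(s['img'],(400,300)),np.zeros((100,400,3),np.uint8)])]);cv2.imwrite('pics/lift4.png',im[:,:,::-1])
```

```text
(no output)
```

View pics/lift4.png

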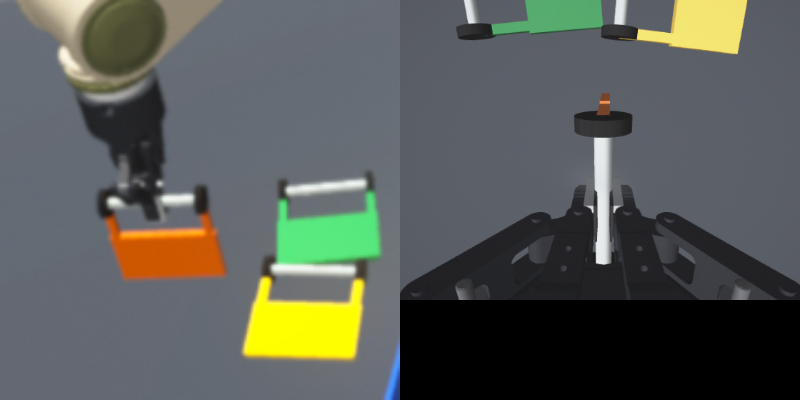

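>>> step_arm(deltas=[0, 0, 0, 0, 0, 0.048, -1, 0, 0, 0, 0, 0, 0.096, -1, 0, 0, 0, 0, 0, 0.144, -1, 0, 0, 0, 0, 0, 0.19, -1, 0, 0, 0, 0, 0.01, 0.24, -1])

```text
time_s: 10.65
eef_pos: [0.5694, -0.351, 0.4005]
orientation: [-3.136, -0.007, 1.7]
force: [-0.1, -0.4, -2.8]
gripper_width: 0.0066
```

>>> step_arm(deltas=[0, 0, 1, 0.005, 0.04, 0, -1, 0, 0, 2, 0.01, 0.08, 0, -1, 0, 0, 3, 0.015, 0.12, 0, -1, 0, 0, 4, 0.02, 0.16, 0, -1, 0, 0, 5, 0.025, 0.2, 0, -1])

```text
time_s: 11.15
eef_pos: [0.5943, -0.1493, 0.4002]
orientation: [-3.136, -0.008, 1.788]
force: [-0.1, -0.2, -2.8]
gripper_width: 0.0069
```

>>> step_arm(deltas=[0, 0, 1, 0.005, 0.04, 0, -1, 0, 0, 2, 0.01, 0.08, 0, -1, 0, 0, 3, 0.015, 0.12, 0, -1, 0, 0, 3, 0.02, 0.16, 0, -1, 0, 0, 3, 0.024, 0.19, 0, -1])

```text
time_s: 11.65
eef_pos: [0.6182, 0.0431, 0.3999]
orientation: [-3.135, -0.008, 1.841]
force: [0.5, -0.1, -1.9]
gripper_width: 0.0072
```

>>> step_arm(deltas=[0, 0, 0, 0, -0.002, -0.03, -1, 0, 0, 0, 0, -0.002, -0.06, -1, 0, 0, 0, 0, -0.002, -0.085, -1, 0, 0, 0, 0, -0.002, -0.1, -1, 0, 0, 0, 0, -0.002, -0.107, -1])

```text
time_s: 12.15
eef_pos: [0.6177, 0.0412, 0.291]
orientation: [-3.132, -0.01, 1.841]
force: [-0.7, -0.4, -2.9]
gripper_width: 0.0066
```

Run:
```python
from h import *
s=cam('top');c=cam('scene');im=np.hstack([cv2.resize(c['img'][90:340,180:360],(400,555)),cv2.resize(s['img'][80:300,190:340],(379,555))]);cv2.imwrite('pics/mouth.png',im[:,:,::-1]);print(sense()['force'])
```

```text
[ 0.3850795  -0.21909861 -2.41946107]
```

View pics/mouth.png

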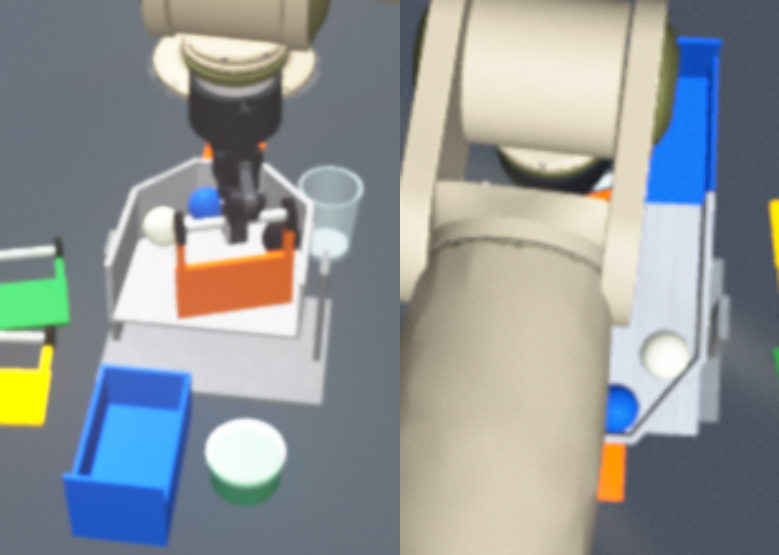

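The card stands across the mouth, closing the dish side and leaving a gap of about 57 mm on the tray side (118 to 176 px in the left half). Now I'll press, rotating with the bowl about its hinge.

>>> step_arm(deltas=[0, 0, 0, 0, 0, -0.006, -1, 0, 0, 0, 0, 0, -0.008, -1, 0.2, 4, 0, 0.0118, -0.0005, -0.0133, -1, 0.4, 8, 0, 0.0232, -0.001, -0.0195, -1, 0.5, 11.5, 0, 0.0326, -0.0015, -0.0253, -1])

```text
time_s: 12.75
eef_pos: [0.6514, 0.0402, 0.2693]
orientation: [-2.944, -0.071, 1.834]
force: [1.5, 3.7, 7.6]
gripper_width: 0.0068
```

```bash
cat > tabz.py <<'E'
from h import *
# bowl tilt from scene view of tab & balls summary
s=cam('scene'); save(s,'s_%d'%int(sense()['time_s']*100))
h=cv2.cvtColor(s['img'],cv2.COLOR_RGB2HSV)
print([cv2.boundingRect(q) for q in comps(s['img'],'orange',15) if 200<q.reshape(-1,2).mean(0)[0]<330], 'bluecomps',[cv2.boundingRect(q) for q in comps(s['img'],'blue',20) if 180<q.reshape(-1,2).mean(0)[0]<340],sense()['force'].round(1),sense()['eef_pos'].round(4))
E
python3 tabz.py
```

```text
[(259, 209, 52, 31)] bluecomps [(208, 255, 58, 81)] [0.8 3.1 5.6] [0.6522 0.0399 0.2671]
```

>>> step_arm(deltas=[0.1, 1.8, 0, 0.0046, 0, -0.0042, -1, 0.15, 3.5, 0, 0.0091, -0.0004, -0.0075, -1, 0.2, 5.2, 0, 0.0137, -0.0006, -0.0108, -1, 0.3, 6.9, 0, 0.018, -0.0008, -0.0146, -1, 0.4, 8.6, 0, 0.0218, -0.001, -0.0186, -1])

```text
time_s: 13.3
eef_pos: [0.6745, 0.0393, 0.2504]
orientation: [-2.798, -0.117, 1.82]
force: [1.5, 2.6, 5.5]
gripper_width: 0.0067
```

>>> step_arm(deltas=[0, 0, 0, 0, 0, 0, -1, 0, 0, 0, 0, 0, 0, -1, 0, 0, 0, 0, 0, 0, -1, 0, 0, 0, 0, 0, 0, -1, 0, 0, 0, 0, 0, 0, -1])

```text
time_s: 13.8
eef_pos: [0.6744, 0.0393, 0.2505]
orientation: [-2.798, -0.117, 1.82]
force: [-0.4, -0.1, -2.7]
gripper_width: 0.0066
```

```bash
python3 tabz.py
python3 - <<'E'
from h import *
c=cam('scene');t=cam('top');im=np.hstack([cv2.resize(c['img'][90:340,180:360],(400,555)),cv2.resize(t['img'][80:300,190:340],(379,555))]);cv2.imwrite('pics/tip.png',im[:,:,::-1])
E
```

```text
[(259, 220, 52, 26)] bluecomps [(208, 255, 58, 81)] [ 0.7  1.1 -2.6] [0.6744 0.0393 0.2504]
```

View pics/tip.png

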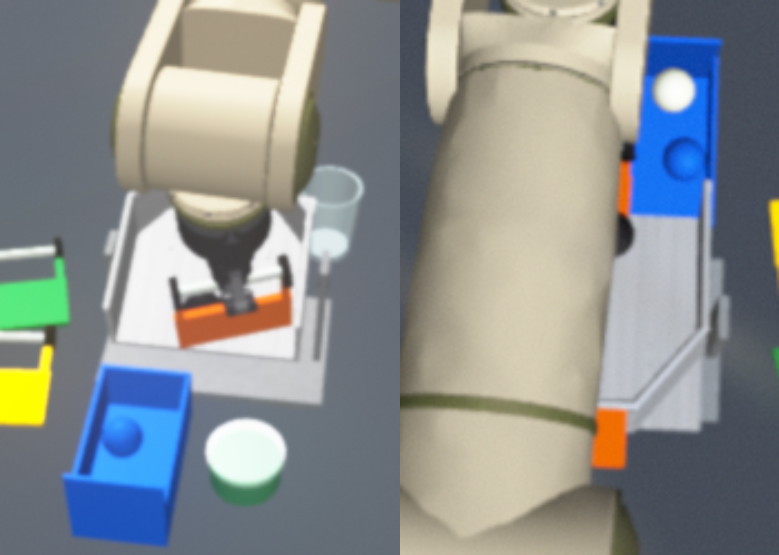

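White and blue balls are in the tray, at (672,90) and (685,158) in the right half. The black one, at (622,232), is behind the card and on its way. I'll tilt a bit more and wait.

>>> step_arm(deltas=[0.1, 1.5, 0, 0.0035, 0, -0.0035, -1, 0.15, 3, 0, 0.007, -0.0003, -0.0073, -1, 0.2, 4.6, 0, 0.0105, -0.0005, -0.0118, -1, 0.2, 4.6, 0, 0.0105, -0.0005, -0.0118, -1, 0.2, 4.6, 0, 0.0105, -0.0005, -0.0118, -1])

```text
time_s: 14.45
eef_pos: [0.685, 0.0387, 0.2387]
orientation: [-2.721, -0.139, 1.811]
force: [0.4, 0.5, -0.7]
gripper_width: 0.0068
```

```bash
cat > blk.py <<'E'
from h import *
t=cam('top'); h=cv2.cvtColor(t['img'],cv2.COLOR_RGB2HSV); m=cv2.inRange(h,(0,0,0),(180,255,45)); m[:,:262]=0;m[:,330:]=0;m[:85]=0;m[255:]=0
print([(cv2.boundingRect(q),cv2.contourArea(q)) for q in cv2.findContours(m,0,2)[0] if cv2.contourArea(q)>15])
E
python3 tabz.py; python3 blk.py
```

```text
[(259, 233, 22, 15), (293, 226, 17, 14)] bluecomps [(208, 255, 58, 81)] [ 0.7  0.4 -0.7] [0.6849 0.0387 0.2387]
[((296, 141, 15, 14), 146.5), ((278, 129, 4, 13), 17.5)]
```

>>> step_arm(deltas=[0, 0, 0, 0, 0, 0, -1, 0, 0, 0, 0, 0, 0, -1, 0, 0, 0, 0, 0, 0, -1, 0, 0, 0, 0, 0, 0, -1, 0, 0, 0, 0, 0, 0, -1])

```text
time_s: 15.05
eef_pos: [0.6849, 0.0387, 0.2388]
orientation: [-2.721, -0.139, 1.81]
force: [0.5, 0.5, -1.1]
gripper_width: 0.0065
```

```bash
python3 blk.py
python3 - <<'E'
from h import *
c=cam('scene');t=cam('top');im=np.hstack([cv2.resize(c['img'][90:340,180:360],(400,555)),cv2.resize(t['img'][80:300,190:340],(379,555))]);cv2.imwrite('pics/tip2.png',im[:,:,::-1])
E
```

```text
[((296, 141, 15, 15), 148.0), ((278, 129, 4, 13), 16.5)]
```

View pics/tip2.png

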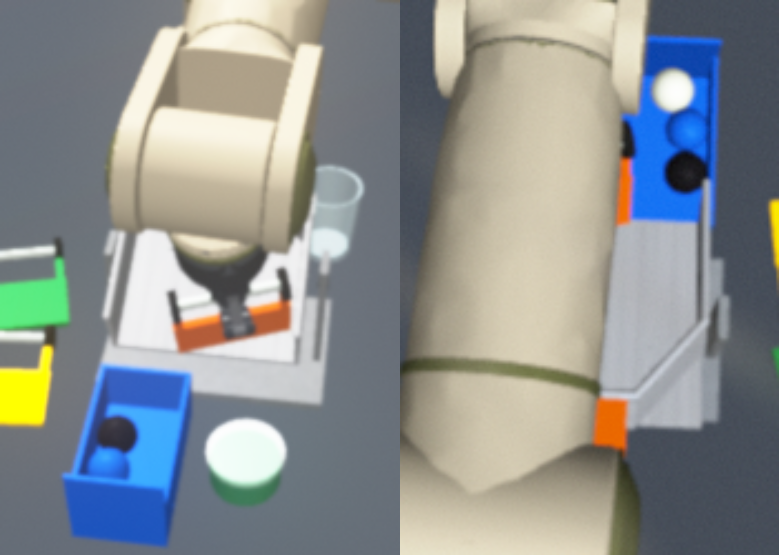

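All three balls are in the tray: white (672,90), blue (687,130) and black (686,171) in the right half. Next I'll back the card off upright and carry it to the rack.

```bash
cat > rv.py <<'E'
import sys
from h import *
x,y,z,yaw=map(float,sys.argv[1:5]); st=sense()
A=Ro.from_euler('xyz',st['orientation']);B=Ro.from_euler('xyz',[np.pi,0,np.radians(yaw)])
print('rv',np.degrees((B*A.inv()).as_rotvec()).round(1),'d',(np.array([x,y,z])-st['eef_pos']).round(4),st['force'].round(1),round(st['time_s'],2))
E
python3 rv.py .65 .05 .42 98; python3 rv.py .577 .35 .42 92.4
```

```text
rv [ -3.2 -25.1  -7.3] d [-0.0349  0.0113  0.1812] [ 1.3 -0.2 -0.1] 15.2
rv [ -4.4 -25.  -12.8] d [-0.1079  0.3113  0.1812] [ 1.3 -0.2 -0.1] 15.2
```

>>> step_arm(deltas=[0, 0, 0, 0, 0, 0.035, -1, 0, 0, 0, -0.005, 0, 0.075, -1, -1, -8, -2, -0.015, 0.004, 0.115, -1, -2, -16, -4, -0.025, 0.008, 0.15, -1, -3.2, -25.1, -7.3, -0.035, 0.011, 0.181, -1])

```text
time_s: 15.7
eef_pos: [0.6493, 0.0499, 0.4217]
orientation: [-3.129, -0.004, 1.716]
force: [0.3, -0.3, -2.2]
gripper_width: 0.007
```

>>> step_arm(deltas=[0, 0, -1, -0.01, 0.04, 0, -1, 0, 0, -2, -0.02, 0.08, 0, -1, 0, 0, -3, -0.03, 0.12, 0, -1, 0, 0, -4, -0.04, 0.16, 0, -1, 0, 0, -5.5, -0.05, 0.2, 0, -1])

```text
time_s: 16.2
eef_pos: [0.5985, 0.2514, 0.4215]
orientation: [-3.128, -0.003, 1.619]
force: [0.5, 0.1, -3.3]
gripper_width: 0.007
```

```bash
python3 rv.py .577 .35 .25 92.4
```

```text
rv [-0.2 -0.8 -0.4] d [-0.0215  0.0986 -0.1715] [ 0.5  0.1 -3.3] 16.2
```

>>> step_arm(deltas=[0, 0, -0.4, -0.01, 0.045, 0, -1, -0.2, -0.8, -0.4, -0.0215, 0.09, -0.02, -1, -0.2, -0.8, -0.4, -0.0215, 0.0986, -0.065, -1, -0.2, -0.8, -0.4, -0.0215, 0.0986, -0.11, -1, -0.2, -0.8, -0.4, -0.0215, 0.0986, -0.15, -1])

```text
time_s: 16.7
eef_pos: [0.576, 0.3504, 0.2687]
orientation: [-3.139, 0.002, 1.613]
force: [1.6, 0.3, -2.3]
gripper_width: 0.0069
```

>>> step_arm(deltas=[0, 0, 0, 0, 0, -0.01, -1, 0, 0, 0, 0, 0, -0.015, -1, 0, 0, 0, 0, 0, -0.02, -1, 0, 0, 0, 0, 0, -0.02, -1, 0, 0, 0, 0, 0, -0.02, -1])

```text
time_s: 17.2
eef_pos: [0.5764, 0.3504, 0.2503]
orientation: [-3.141, 0.001, 1.613]
force: [0.6, -1.1, -1.1]
gripper_width: 0.0066
```

```bash
python3 rv.py .577 .35 .168 92.4
python3 - <<'E'
from h import *
c=cam('scene');s=wcam();im=np.hstack([cv2.resize(c['img'][120:300,360:480],(373,560)),np.vstack([cv2.resize(s['img'],(420,315)),np.zeros((245,420,3),np.uint8)])]);cv2.imwrite('pics/rk.png',im[:,:,::-1])
E
```

```text
rv [ 0. -0. -0.] d [ 0.0006 -0.0004 -0.0823] [ 0.6 -1.1 -1.1] 17.2
```

View pics/rk.png

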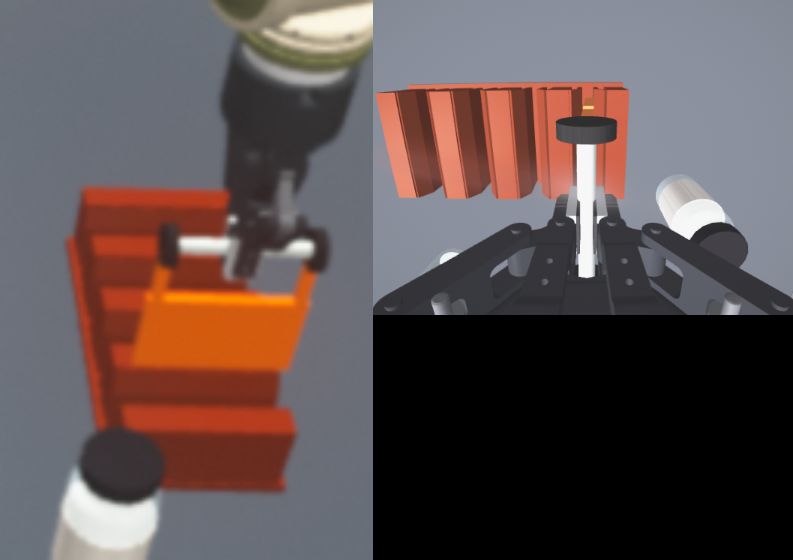

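The card hangs over slot 4 and clear of the jar. Before lowering I'll check numerically that it is vertical.

Run:
```python
from h import *
np.set_printoptions(precision=4,suppress=True)
c=cam('scene'); k=373/120
P=lambda a:[(360+x/k,120+y/3.111) for x,y in a]
print('bottom',onz(c,P([(133,366),(290,371)]),.0905),'bar',onz(c,P([(170,243),(318,248)]),.1975))
```

```text
bottom [[0.5857 0.2951 0.0905]
 [0.5824 0.4055 0.0905]] bar [[0.5762 0.3026 0.1975]
 [0.5732 0.4007 0.1975]]
```

>>> step_arm(deltas=[0, 0, 0, -0.003, 0, -0.02, -1, 0, 0, 0, -0.003, 0, -0.035, -1, 0, 0, 0, -0.003, 0, -0.045, -1, 0, 0, 0, -0.003, 0, -0.052, -1, 0, 0, 0, -0.003, 0, -0.056, -1], force=20)

```text
time_s: 17.85
eef_pos: [0.5733, 0.3504, 0.1934]
orientation: [-3.14, 0.001, 1.613]
force: [-1.1, 0.5, -2.7]
gripper_width: 0.0068
```

>>> step_arm(deltas=[0, 0, 0, 0, 0, -0.006, -1, 0, 0, 0, 0, 0, -0.012, -1, 0, 0, 0, 0, 0, -0.017, -1, 0, 0, 0, 0, 0, -0.022, -1, 0, 0, 0, 0, 0, -0.024, -1])

```text
time_s: 18.35
eef_pos: [0.5731, 0.3504, 0.1688]
orientation: [-3.14, 0.001, 1.613]
force: [-0.2, -0.4, -1.3]
gripper_width: 0.007
```

>>> step_arm(deltas=[0, 0, 0, 0, 0, 0, -0.3, 0, 0, 0, 0, 0, 0, -0.3, 0, 0, 0, 0, 0, 0, -0.3, 0, 0, 0, 0, 0, 0.025, -0.3, 0, 0, 0, 0, 0, 0.06, -0.3])

```text
time_s: 18.85
eef_pos: [0.5727, 0.3502, 0.2281]
orientation: [-3.137, 0.002, 1.613]
force: [0.5, -0.1, 0.3]
gripper_width: 0.0299
```

>>> step_arm(deltas=[0, 0, 0, 0, 0, 0.045, -0.5, 0, 0, 0, 0, 0, 0.09, -1, 0, 0, 0, -0.01, -0.03, 0.11, -1, 0, 0, 0, -0.03, -0.075, 0.11, -1, 0, 0, 0, -0.05, -0.12, 0.11, -1])

```text
time_s: 19.35
eef_pos: [0.5218, 0.229, 0.3388]
orientation: [-3.139, 0.002, 1.614]
force: [1.3, -1.1, -0.0]
gripper_width: -0.0001
```

```bash
python3 rv.py .441 .025 .31 92.4
python3 - <<'E'
from h import *
c=cam('scene');t=cam('top');im=np.hstack([cv2.resize(c['img'][150:300,360:480],(440,550)),cv2.resize(t['img'][80:300,190:340],(360,550))]);cv2.imwrite('pics/rk2.png',im[:,:,::-1])
k=440/120
E
```

```text
rv [ 0.1 -0.2 -0.1] d [-0.0808 -0.204  -0.0288] [ 1.3 -1.1 -0. ] 19.35
```

View pics/rk2.png

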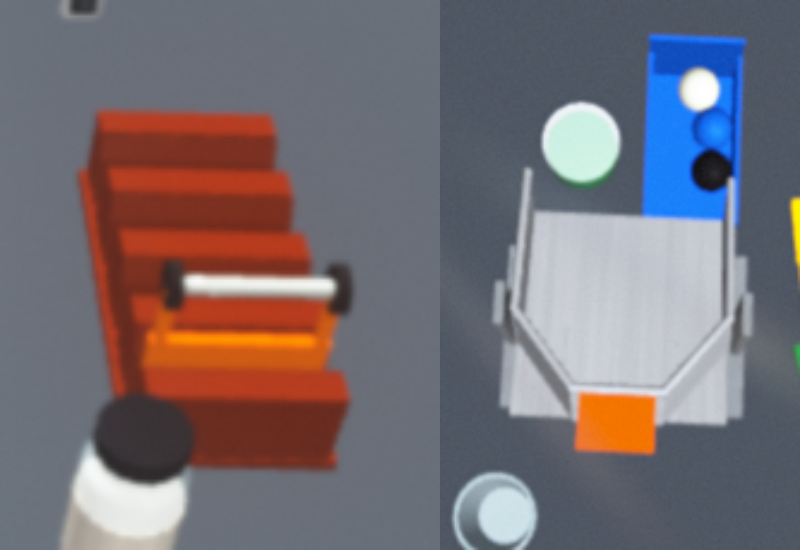

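The orange card stands in slot 4 (bar (170,285)-(340,288)). The balls are in the tray and the tab is at crop (615,423). On to pressing the tab.

Run:
```python
from h import *
c=cam('top'); print(onz(c,[(190+(x-440)/2.4,80+y/2.5) for x,y in [(615,423),(578,392),(655,452)]],.208))
```

```text
[[ 0.44657563  0.02684355  0.208     ]
 [ 0.4701085   0.05557346  0.208     ]
 [ 0.42467259 -0.00403609  0.208     ]]
```

>>> step_arm(deltas=[0, 0, 0, -0.018, -0.045, 0, -1, 0, 0, 0, -0.036, -0.09, 0, -1, 0, 0, 0, -0.054, -0.135, 0, -1, 0, 0, 0, -0.07, -0.18, 0, -1, 0, 0, 0, -0.081, -0.204, -0.03, -1], force=60)

```text
time_s: 20.0
eef_pos: [0.442, 0.0224, 0.3121]
orientation: [3.137, 0.005, 1.609]
force: [2.3, -0.4, -1.5]
gripper_width: 0.0004
```

>>> step_arm(deltas=[0, 0, 0, 0, 0.002, -0.025, -1, 0, 0, 0, -0.006, 0.002, -0.038, -1, 0, 0, 0, -0.012, 0.002, -0.05, -1, 0, 0, 0, -0.018, 0.002, -0.06, -1, 0, 0, 0, -0.022, 0.002, -0.068, -1])

```text
time_s: 20.5
eef_pos: [0.4212, 0.025, 0.2449]
orientation: [3.134, 0.005, 1.61]
force: [0.5, 2.2, 6.0]
gripper_width: -0.0002
```

>>> step_arm(deltas=[0, 0, 0, -0.002, 0, -0.004, -1, 0, 0, 0, -0.004, 0, -0.008, -1, 0, 0, 0, -0.005, 0, -0.01, -1, 0, 0, 0, -0.005, 0, -0.012, -1, 0, 0, 0, -0.005, 0, -0.012, -1])

```text
time_s: 21.0
eef_pos: [0.4168, 0.0253, 0.2334]
orientation: [3.135, 0.005, 1.611]
force: [-2.3, 0.1, 3.0]
gripper_width: -0.0002
```

>>> step_arm(deltas=[0, 0, 0, 0, 0, -0.001, -1, 0, 0, 0, 0, 0, -0.002, -1, 0, 0, 0, 0, 0, -0.003, -1, 0, 0, 0, 0, 0, -0.004, -1, 0, 0, 0, 0, 0, -0.004, -1])

```text
time_s: 21.5
eef_pos: [0.4174, 0.0256, 0.2324]
orientation: [3.133, 0.006, 1.612]
force: [-17.9, 0.4, 36.5]
gripper_width: -0.0
```

>>> step_arm(deltas=[0, 0, 0, 0, 0, 0.03, -1, 0, 0, 0, 0, 0, 0.07, -0.15, 0, 0, 0, 0, -0.04, 0.09, -0.15, 0, 0, 0, 0, -0.085, 0.09, -0.15, 0, 0, 0, 0, -0.13, 0.09, -0.15])

```text
time_s: 22.0
eef_pos: [0.4181, -0.1058, 0.3237]
orientation: [3.13, 0.008, 1.614]
force: [1.6, 0.6, -1.3]
gripper_width: 0.0359
```

```bash
cat > cards.py <<'E'
from h import *
np.set_printoptions(precision=4,suppress=True)
def bars(c):
  for k in ('yellow','green','orange'):
    q=[x for x in comps(c['img'],k,100) if x.reshape(-1,2).mean(0)[0]>330]
    if not q: continue
    r=cv2.boundingRect(q[0]); mid=[r[0]+r[2]/2+3,r[1]+r[3]]
    m=cv2.inRange(cv2.cvtColor(c['img'],cv2.COLOR_RGB2HSV),(0,0,150),(180,70,255)); yy,xx=np.nonzero(m); s=np.hypot(xx-mid[0],yy-mid[1])<30
    w=onz(c,np.c_[xx,yy][s].astype(float),.016)[:,:2]; v=np.linalg.svd(w-w.mean(0))[2][0]; t=(w-w.mean(0))@v; v=v*np.sign(v[1])
    print(k,s.sum(),w.mean(0),np.ptp(t),np.degrees(np.arctan2(v[1],v[0])))
t=cam('top'); bars(t)
q=[x for x in comps(t['img'],'orange') if 230<x.reshape(-1,2).mean(0)[0]<300][0].reshape(-1,2)
w=onz(t,q,.159); print('tab',(w.max(0)+w.min(0))/2)
E
python3 cards.py; python3 rv.py .5664 -.206 .16 92.5
```

```text
yellow 440 [ 0.5439 -0.1871] 0.10877914675477394 114.60249564754697
green 1513 [ 0.4811 -0.2178] 0.13158926107138522 48.77011125813447
tab [0.4164 0.0286 0.159 ]
rv [0.5 0.6 0.3] d [ 0.1483 -0.0948 -0.163 ] [-0.3 -4.4 -1.4] 22.05
```

>>> step_arm(deltas=[0.1, 0.1, 0.1, 0.04, -0.03, 0, -0.15, 0.3, 0.3, 0.2, 0.085, -0.06, -0.03, -0.15, 0.5, 0.6, 0.3, 0.125, -0.085, -0.07, -0.15, 0.5, 0.6, 0.3, 0.148, -0.095, -0.115, -0.15, 0.5, 0.6, 0.3, 0.148, -0.095, -0.16, -0.15])

```text
time_s: 22.55
eef_pos: [0.565, -0.2053, 0.1803]
orientation: [3.138, 0.003, 1.615]
force: [0.3, -0.0, 0.4]
gripper_width: 0.0364
```

```bash
cat > wbar.py <<'E'
import sys
from h import *
np.set_printoptions(precision=4,suppress=True)
k=sys.argv[1]; c=wcam(); save(c,'wb_'+k)
h=cv2.cvtColor(c['img'],cv2.COLOR_RGB2HSV); q=comps(c['img'],k,300)
for x in q[:2]:
    r=cv2.boundingRect(x); print('plate',r)
m=cv2.inRange(h,(0,0,150),(180,50,255)); m[:, :200]=0; m[:,340:]=0; m[235:]=0
cs=max(cv2.findContours(m,0,1)[0],key=cv2.contourArea); r=cv2.minAreaRect(cs)
y,x=cs.reshape(-1,2).T[::-1]; ys=np.unique(y); P=[((x[y==v].min()+x[y==v].max())/2,v) for v in ys[2:-2]]
w=onz(c,P,.015)[:,:2]; f=np.polyfit(w[:,1],w[:,0],1)
top=w[0]; d=np.array([f[0],1])/np.hypot(f[0],1)
print('white rows',ys[0],ys[-1],'inner end',top,'ang',np.degrees(np.arctan2(d[1],d[0])),'centre est', top-d*.0455,c['st']['eef_pos'],c['st']['orientation'])
E
python3 wbar.py yellow
```

```text
white rows 0 48 inner end [ 0.5501 -0.0731] ang 136.61771890931726 centre est [ 0.5832 -0.1044] [ 0.565  -0.2053  0.1803] [3.1377 0.0029 1.6147]
```

Run:
```python
from h import *
np.set_printoptions(precision=4,suppress=True)
for n in('top','scene'):
    c=cam(n)
    for k in('yellow','green','orange'):
        for q in comps(c['img'],k,40): 
            r=cv2.boundingRect(q); print(n,k,r,onz(c,[(r[0]+r[2]/2,r[1]+r[3]/2)],.008)[0,:2])
c=wcam()
for k in('yellow','green','orange'): print('w',k,[cv2.boundingRect(q) for q in comps(c['img'],k,100)])
cv2.imwrite('pics/look.png',cv2.hconcat([cv2.resize(c['img'],(400,300)),cv2.resize(cam('scene')['img'],(400,300))])[:,:,::-1])
```

```text
top yellow (336, 158, 25, 40) [ 0.6259 -0.1712]
top orange (87, 182, 66, 114) [0.4882 0.3542]
top orange (87, 229, 58, 21) [0.4872 0.3631]
top orange (247, 255, 32, 24) [0.4208 0.0305]
top orange (87, 286, 57, 14) [0.3678 0.3589]
top orange (87, 202, 56, 14) [0.5573 0.3682]
top orange (88, 177, 55, 12) [0.618  0.3695]
top orange (89, 214, 56, 8) [0.5364 0.3629]
top orange (88, 195, 41, 6) [0.583  0.3839]
scene yellow (493, 56, 67, 74) [-0.2225  0.8204]
scene yellow (150, 244, 54, 38) [ 0.6255 -0.2032]
scene yellow (373, 19, 49, 21) [-0.6906  0.4179]
scene green (165, 206, 46, 32) [ 0.4924 -0.2053]
scene green (278, 308, 24, 9) [0.7403 0.0613]
scene orange (396, 230, 58, 30) [0.5253 0.3672]
scene orange (392, 212, 52, 10) [0.4303 0.3617]
scene orange (389, 195, 50, 10) [0.3672 0.3589]
scene orange (387, 181, 47, 8) [0.3076 0.3563]
scene orange (382, 197, 12, 61) [0.4733 0.2836]
w yellow []
w green [(115, 118, 155, 161)]
w orange []
```

View pics/look.png

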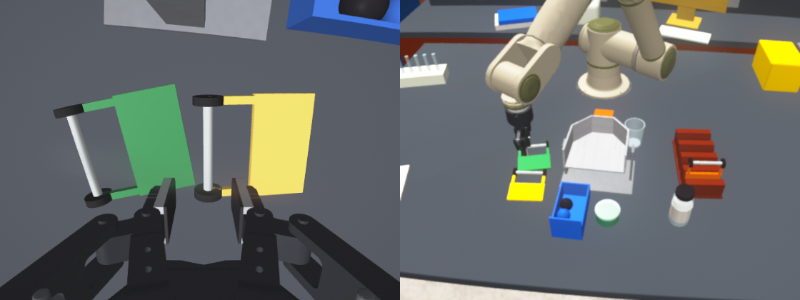

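The yellow card hasn't moved (its bar runs (208,100)-(207,193) in the left half). Its robot-side finger would land on green's plate, though, so I'll take green first.

>>> step_arm(deltas=[0, 0, 2, -0.03, -0.003, 0, -0.15, 0, 0, 4, -0.06, -0.006, 0, -0.15, 0, 0, 6, -0.09, -0.009, 0, -0.15, 0, 0, 8, -0.12, -0.012, -0.01, -0.15, 0, 0, 9.4, -0.127, -0.015, -0.017, -0.15])

```text
time_s: 23.3
eef_pos: [0.4345, -0.2191, 0.1696]
orientation: [3.136, 0.006, 1.78]
force: [1.4, 0.2, 0.1]
gripper_width: 0.0366
```

```bash
sed -i 's/m\[:, :200\]=0; m\[:,340:\]=0; m\[235:\]=0/m[:, :255]=0; m[:,312:]=0; m[265:]=0; m[:90]=0/' wbar.py; python3 wbar.py green
```

```text
plate (311, 128, 133, 148)
white rows 149 264 inner end [ 0.4289 -0.18  ] ang 102.65340657405957 centre est [ 0.4389 -0.2244] [ 0.4345 -0.2191  0.1696] [3.1359 0.0062 1.78  ]
```

```bash
python3 rv.py .4385 -.2215 .0775 102.3
```

```text
rv [0.2 0.3 0.3] d [ 0.004  -0.0021 -0.0912] [ 0.2  0.5 -1.3] 23.35
```

>>> step_arm(deltas=[0.2, 0.3, 0.3, 0.004, -0.002, -0.045, -0.15, 0.2, 0.3, 0.3, 0.004, -0.002, -0.075, -0.15, 0.2, 0.3, 0.3, 0.004, -0.002, -0.091, -0.15, 0.2, 0.3, 0.3, 0.004, -0.002, -0.091, -0.15, 0.2, 0.3, 0.3, 0.004, -0.002, -0.091, -1], force=20)

```text
time_s: 23.85
eef_pos: [0.4396, -0.2219, 0.0797]
orientation: [3.139, 0.004, 1.786]
force: [0.5, -0.4, 0.3]
gripper_width: 0.0232
```

>>> step_arm(deltas=[0, 0, 0, 0, 0, 0, -1, 0, 0, 0, 0, 0, 0, -1, 0, 0, 0, 0, 0, 0, -1, 0, 0, 0, 0, 0, 0.01, -1, 0, 0, 0, 0, 0, 0.03, -1])

```text
time_s: 24.35
eef_pos: [0.439, -0.2214, 0.1097]
orientation: [3.141, 0.001, 1.786]
force: [0.4, -0.6, -1.4]
gripper_width: 0.0085
```

>>> step_arm(deltas=[0, 0, 0, 0, 0, 0.025, -1, 0, 0, 0, 0, 0, 0.05, -1, 0, 0, 0, 0, 0, 0.065, -1, 0, 0, 0, 0, 0, 0.065, -1, 0, 0, 0, 0, 0, 0.065, -0.79])

```text
time_s: 24.85
eef_pos: [0.4387, -0.2212, 0.1745]
orientation: [3.141, 0.001, 1.786]
force: [0.5, -0.8, -1.8]
gripper_width: 0.0093
```

```bash
sed -i "s/'orange'/__import__('sys').argv[1]/" chk.py; python3 chk.py green; python3 rv.py .43 -.22 .172 102.3
```

```text
[(322, 138, 200, 207)] [ 0.026  0.12  -0.023] 0.009087044526275538 [-0.2  0.1 -1.8]
rv [ 0. -0. -0.] d [-0.0086  0.0011 -0.002 ] [-0.2  0.1 -1.8] 24.9
```

>>> step_arm(deltas=[0, 0, 0, 0, 0, -0.002, -0.785, 0, 0, 0, 0, 0, -0.002, -0.78, 0, 0, 0, 0, 0, -0.002, -0.78, 0, 0, 0, 0, 0, -0.002, -0.775, 0, 0, 0, 0, 0, -0.002, -0.775])

```text
time_s: 25.4
eef_pos: [0.4386, -0.2211, 0.1721]
orientation: [-3.142, 0.0, 1.786]
force: [-1.4, 0.5, 0.5]
gripper_width: 0.0094
```

```bash
python3 chk.py green
```

```text
[(291, 123, 54, 104)] [ 0.023  0.16  -0.001] 0.009443736035526519 [-1.  -0.2 -0.4]
```

>>> step_arm(deltas=[0, 0, 0, 0, 0, 0, -0.775, 0, 0, 0, 0, 0, 0, -0.775, 0, 0, 0, 0, 0, 0, -0.775, 0, 0, 0, 0, 0, 0, -0.775, 0, 0, 0, 0, 0, 0, -0.775])

```text
time_s: 25.95
eef_pos: [0.4386, -0.2211, 0.1721]
orientation: [-3.142, 0.0, 1.786]
force: [-0.7, 0.4, 0.9]
gripper_width: 0.0097
```

```bash
python3 chk.py green
```

```text
[(294, 123, 51, 106)] [0.037 0.143 0.027] 0.009558874905870056 [-1.1 -0.4  0.7]
```

>>> step_arm(deltas=[0, 0, 0, 0, 0, 0, -1, 0, 0, 0, 0, 0, 0, -1, 0, 0, 0, 0, 0, 0.008, -1, 0, 0, 0, 0, 0, 0.012, -0.785, 0, 0, 0, 0, 0, 0.012, -0.775])

```text
time_s: 26.5
eef_pos: [0.4389, -0.2213, 0.1848]
orientation: [3.141, 0.002, 1.786]
force: [-0.7, -0.1, -2.2]
gripper_width: 0.0096
```

>>> step_arm(deltas=[0, 0, 0, 0, 0, 0, -0.775, 0, 0, 0, 0, 0, 0, -0.775, 0, 0, 0, 0, 0, 0, -0.775, 0, 0, 0, 0, 0, 0, -1, 0, 0, 0, 0, 0, 0, -1])

```text
time_s: 27.0
eef_pos: [0.4389, -0.2213, 0.1847]
orientation: [3.141, 0.001, 1.786]
force: [0.7, 0.7, -2.2]
gripper_width: 0.0085
```

```bash
python3 chk.py green
```

```text
[(280, 124, 16, 20)] [ 0.068 -0.011  0.006] 0.008181862716641094 [ 1.  -0.6 -2.3]
```

>>> step_arm(deltas=[0, 0, 0, 0, 0, -0.006, -0.79, 0, 0, 0, 0, 0, -0.012, -0.775, 0, 0, 0, 0, 0, -0.018, -0.775, 0, 0, 0, 0, 0, -0.0245, -0.775, 0, 0, 0, 0, 0, -0.0245, -1], force=20)

```text
time_s: 27.55
eef_pos: [0.4394, -0.2219, 0.1607]
orientation: [3.139, 0.004, 1.786]
force: [0.4, -1.9, 4.4]
gripper_width: 0.0091
```

>>> step_arm(deltas=[0, 0, 0, 0, 0, 0, -1, 0, 0, 0, 0, 0, 0, -1, 0, 0, 0, 0, 0, 0.02, -1, 0, 0, 0, 0, 0, 0.06, -1, 0, 0, 0, 0, 0, 0.11, -1], force=80)

```text
time_s: 28.05
eef_pos: [0.4388, -0.2214, 0.2702]
orientation: [-3.141, -0.0, 1.786]
force: [0.4, -1.0, -1.5]
gripper_width: 0.0071
```

```bash
python3 chk.py green; python3 rv.py .457 .345 .40 92.4
```

```text
[(279, 125, 18, 22)] [-0.13 -0.23 -0.06] 0.007460548583691676 [ 2.9 -2.5  8.2]
rv [ 0.6  0.6 -9.9] d [0.0163 0.5678 0.1206] [ 2.9 -2.5  8.2] 28.1
```

>>> step_arm(deltas=[0, 0, 0, 0, 0, 0.045, -1, 0, 0, 0, 0, 0.01, 0.09, -1, 0, 0, 0, 0, 0.045, 0.12, -1, 0, 0, -1, 0, 0.09, 0.12, -1, 0, 0, -2, 0, 0.135, 0.12, -1])

```text
time_s: 28.6
eef_pos: [0.4406, -0.0866, 0.3994]
orientation: [3.132, 0.012, 1.749]
force: [0.2, 0.4, -2.9]
gripper_width: 0.0073
```

>>> step_arm(deltas=[0, 0, -1, 0, 0.045, 0, -1, 0, 0, -2, 0, 0.09, 0, -1, 0, 0, -3, 0.005, 0.135, 0, -1, 0, 0, -4, 0.01, 0.18, 0, -1, 0, 0, -5, 0.012, 0.22, 0, -1])

```text
time_s: 29.1
eef_pos: [0.4524, 0.1356, 0.3986]
orientation: [3.133, 0.012, 1.662]
force: [1.5, -0.4, -2.0]
gripper_width: 0.0077
```

```bash
python3 rv.py .457 .345 .25 92.4
```

```text
rv [ 0.7  0.6 -2.8] d [ 0.0046  0.2094 -0.1486] [ 1.5 -0.4 -2. ] 29.1
```

>>> step_arm(deltas=[0.3, 0.3, -1, 0.004, 0.045, 0, -1, 0.7, 0.6, -2, 0.004, 0.09, 0, -1, 0.7, 0.6, -2.8, 0.004, 0.135, 0, -1, 0.7, 0.6, -2.8, 0.004, 0.18, 0, -1, 0.7, 0.6, -2.8, 0.0046, 0.2095, -0.02, -1])

```text
time_s: 29.6
eef_pos: [0.4568, 0.3481, 0.3794]
orientation: [3.139, -0.003, 1.615]
force: [1.2, -0.3, -1.6]
gripper_width: 0.0073
```

>>> step_arm(deltas=[0, 0, 0, 0, 0, -0.045, -1, 0, 0, 0, 0, 0, -0.09, -1, 0, 0, 0, 0, 0, -0.12, -1, 0, 0, 0, 0, 0, -0.13, -1, 0, 0, 0, 0, 0, -0.13, -1])

```text
time_s: 30.1
eef_pos: [0.4566, 0.3479, 0.2484]
orientation: [3.141, -0.002, 1.615]
force: [-0.1, 0.2, -1.6]
gripper_width: 0.0075
```

```bash
cat > lean.py <<'E'
import sys
from h import *
np.set_printoptions(precision=4,suppress=True)
k=sys.argv[1]; s=cam('scene'); zt=sense()['eef_pos'][2]-.160
h=cv2.cvtColor(s['img'],cv2.COLOR_RGB2HSV)
q=[x for x in comps(s['img'],k,60) if x.reshape(-1,2).mean(0)[0]>370 and x.reshape(-1,2).mean(0)[1]>150][0].reshape(-1,2)
b=[]
for x in range(q[:,0].min()+8,q[:,0].max()-12,4): b.append((x,q[q[:,0]==x][:,1].max()+.5))
w=onz(s,b,zt); f=np.median(w[:,0]); print('bottom edge (front face) x',f,'y',w[:,1].min(),w[:,1].max(),sense()['eef_pos'],sense()['force'].round(1))
E
python3 lean.py green
```

```text
bottom edge (front face) x 0.4652813535996133 y 0.31646116007064773 0.3822319253781565 [0.4571 0.3482 0.2501] [ 0.3 -0.6 -1.3]
```

>>> step_arm(deltas=[0, 0, 0, -0.003, -0.002, -0.02, -1, 0, 0, 0, -0.003, -0.002, -0.035, -1, 0, 0, 0, -0.003, -0.002, -0.045, -1, 0, 0, 0, -0.003, -0.002, -0.052, -1, 0, 0, 0, -0.003, -0.002, -0.056, -1], force=20)

```text
time_s: 30.65
eef_pos: [0.4545, 0.3463, 0.1945]
orientation: [3.137, -0.004, 1.615]
force: [0.0, -0.3, -1.7]
gripper_width: 0.0069
```

>>> step_arm(deltas=[0, 0, 0, 0, 0, -0.006, -1, 0, 0, 0, 0, 0, -0.012, -1, 0, 0, 0, 0, 0, -0.017, -1, 0, 0, 0, 0, 0, -0.022, -1, 0, 0, 0, 0, 0, -0.024, -1])

```text
time_s: 31.15
eef_pos: [0.4543, 0.3462, 0.1699]
orientation: [3.138, -0.003, 1.615]
force: [-0.2, -0.2, -3.1]
gripper_width: 0.0073
```

Release, rise, and head back to yellow.

>>> step_arm(deltas=[0, 0, 0, 0, 0, -0.001, -0.4, 0, 0, 0, 0, 0, -0.001, -0.4, 0, 0, 0, 0, 0, -0.001, -0.4, 0, 0, 0, 0, 0, 0.025, -0.4, 0, 0, 0, 0, 0, 0.07, -0.4])

```text
time_s: 31.65
eef_pos: [0.4536, 0.3458, 0.2387]
orientation: [-3.14, -0.001, 1.615]
force: [-0.6, -0.1, 0.4]
gripper_width: 0.0256
```

>>> step_arm(deltas=[0, 0, 0, 0, 0, 0.045, -0.4, 0, 0, 0, 0.01, -0.04, 0.08, -0.15, 0, 0, 0, 0.02, -0.085, 0.08, -0.15, 0, 0, 0, 0.03, -0.13, 0.08, -0.15, 0, 0, 0, 0.04, -0.175, 0.08, -0.15])

```text
time_s: 32.15
eef_pos: [0.4936, 0.1691, 0.3194]
orientation: [3.141, -0.001, 1.615]
force: [1.2, 1.1, -0.8]
gripper_width: 0.0363
```

>>> step_arm(deltas=[0, 0, 0, 0.01, -0.045, 0, -0.15, 0, 0, 0, 0.02, -0.09, 0, -0.15, 0, 0, 0, 0.03, -0.135, 0, -0.15, 0, 0, 0, 0.035, -0.18, 0, -0.15, 0, 0, 0, 0.04, -0.225, 0, -0.15])

```text
time_s: 32.65
eef_pos: [0.5336, -0.0578, 0.3198]
orientation: [3.14, -0.001, 1.615]
force: [0.9, -0.5, 0.5]
gripper_width: 0.0367
```

```bash
python3 cards.py; python3 rv.py .566 -.206 .165 92.7
python3 - <<'E'
from h import *
s=cam('scene')
for k in('green','orange'): print(k,[(cv2.boundingRect(q)) for q in comps(s['img'],k,30) if q.reshape(-1,2).mean(0)[0]>370])
E
```

```text
yellow 594 [ 0.5916 -0.209 ] 0.11746951276481145 168.98025172191564
rv [0.1 0.1 0.4] d [ 0.0319 -0.1425 -0.1545] [-1.5 -5.6 -0.1] 32.7
green [(396, 198, 48, 15)]
orange [(396, 230, 58, 30), (392, 212, 52, 10), (403, 195, 36, 10), (387, 181, 47, 8), (382, 197, 12, 61), (389, 195, 10, 9)]Traceback (most recent call last):
  File "cards.py", line 12, in <module>
    q=[x for x in comps(t['img'],'orange') if 230<x.reshape(-1,2).mean(0)[0]<300][0].reshape(-1,2)
      ~~~~~~~~~~~~~~~~~~~~~~~~~~~~~~~~~~~~~~~~~~~~~~~~~~~~~~~~~~~~~~~~~~~~~~~~~~~^^^
IndexError: list index out of range
```

>>> step_arm(deltas=[0, 0, 0.2, 0.01, -0.045, 0, -0.15, 0, 0, 0.4, 0.02, -0.09, 0, -0.15, 0.1, 0.1, 0.4, 0.032, -0.135, -0.04, -0.15, 0.1, 0.1, 0.4, 0.032, -0.1425, -0.09, -0.15, 0.1, 0.1, 0.4, 0.032, -0.1425, -0.135, -0.15])

```text
time_s: 33.25
eef_pos: [0.5661, -0.2042, 0.1877]
orientation: [3.141, -0.0, 1.615]
force: [0.3, -0.5, -1.0]
gripper_width: 0.0365
```

>>> step_arm(deltas=[0, 0, 0, 0, 0, -0.018, -0.15, 0, 0, 0, 0, 0, -0.02, -0.15, 0, 0, 0, 0, 0, -0.02, -0.15, 0, 0, 0, 0, 0, -0.02, -0.15, 0, 0, 0, 0, 0, -0.02, -0.15])

```text
time_s: 33.75
eef_pos: [0.5666, -0.2042, 0.1694]
orientation: [3.138, 0.001, 1.615]
force: [-0.6, 0.5, -0.4]
gripper_width: 0.0361
```

```bash
python3 wbar.py yellow;python3 rv.py .566 -.206 .0785 92.7
```

```text
white rows 150 264 inner end [ 0.5633 -0.1649] ang 93.05783030950269 centre est [ 0.5657 -0.2103] [ 0.5666 -0.2042  0.1694] [3.1381 0.0012 1.6153]
rv [0.  0.2 0.2] d [-0.0005 -0.0019 -0.0906] [ 0.4  0.1 -0.5] 33.8
```

>>> step_arm(deltas=[0, 0.2, 0.3, -0.0005, -0.003, -0.045, -0.15, 0, 0.2, 0.3, -0.0005, -0.003, -0.075, -0.15, 0, 0.2, 0.3, -0.0005, -0.003, -0.091, -0.15, 0, 0.2, 0.3, -0.0005, -0.003, -0.091, -0.15, 0, 0.2, 0.3, -0.0005, -0.003, -0.091, -1], force=20)

```text
time_s: 34.3
eef_pos: [0.5665, -0.2074, 0.0792]
orientation: [3.141, 0.002, 1.621]
force: [-0.0, -0.3, 0.9]
gripper_width: 0.023
```

>>> step_arm(deltas=[0, 0, 0, 0, 0, 0, -1, 0, 0, 0, 0, 0, 0, -1, 0, 0, 0, 0, 0, 0, -1, 0, 0, 0, 0, 0, 0.01, -1, 0, 0, 0, 0, 0, 0.03, -1])

```text
time_s: 34.8
eef_pos: [0.5657, -0.207, 0.1087]
orientation: [-3.139, -0.0, 1.621]
force: [-0.7, -0.4, -1.8]
gripper_width: 0.0088
```

>>> step_arm(deltas=[0, 0, 0, 0, 0, 0.03, -1, 0, 0, 0, 0, 0, 0.06, -1, 0, 0, 0, 0, 0, 0.075, -1, 0, 0, 0, 0, 0, 0.075, -0.79, 0, 0, 0, 0, 0, 0.075, -0.785])

```text
time_s: 35.3
eef_pos: [0.5654, -0.2068, 0.1833]
orientation: [-3.139, -0.001, 1.621]
force: [-0.6, -0.2, -2.7]
gripper_width: 0.0093
```

>>> step_arm(deltas=[0, 0, 0, 0, 0, 0, -0.78, 0, 0, 0, 0, 0, 0, -0.78, 0, 0, 0, 0, 0, 0, -0.775, 0, 0, 0, 0, 0, 0, -0.775, 0, 0, 0, 0, 0, 0, -1])

```text
time_s: 35.8
eef_pos: [0.5654, -0.2069, 0.1834]
orientation: [-3.139, -0.001, 1.621]
force: [0.0, 0.0, -0.5]
gripper_width: 0.0003
```

```bash
sed -i "s/'yellow':((22,150,120)/'yellow':((22,90,120)/" h.py; python3 chk.py yellow
```

```text
[(220, 123, 122, 152)] [ 0.013  0.073 -0.005] -0.00021793481194510894 [ 1.  -0.2 -0.4]
```

The grip closed on nothing, so the card was lost. I'm using the last picture to see where it went.

Run:
```python
from h import *
s=wcam();c=cam('scene');im=np.hstack([cv2.resize(c['img'][160:300,100:240],(400,400)),np.vstack([cv2.resize(s['img'],(400,300)),np.zeros((100,400,3),np.uint8)])]);cv2.imwrite('pics/yl.png',im[:,:,::-1])
```

```text
(no output)
```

View pics/yl.png

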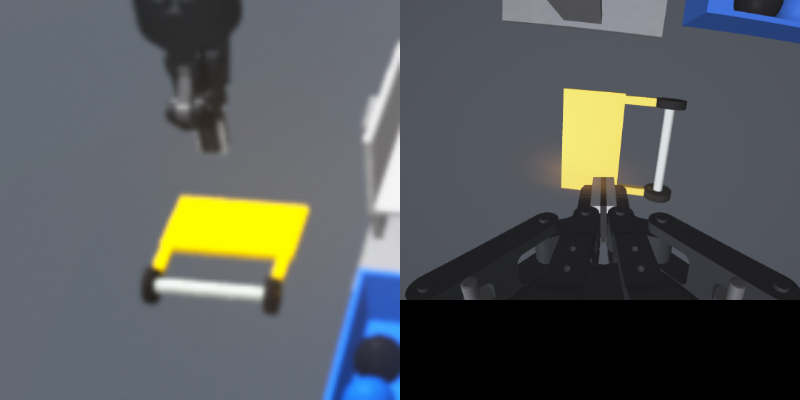

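The yellow card fell flat, with its bar now on the far side: discs at (672,104) and (657,193) in the wrist half. That was picture 16, so from here I work by numbers.

```bash
python3 - <<'E'
from h import *
np.set_printoptions(precision=4,suppress=True)
c=wcam(); w=onz(c,[(272*1.4,104*1.4),(257*1.4,193*1.4)],.015);print(w,w.mean(0),np.degrees(np.arctan2(*(w[0]-w[1])[[1,0]])))
s=cam('scene'); k=400/140; w=onz(s,[(100+152/k,160+286/k),(100+272/k,160+296/k)],.015); print(w.mean(0),np.degrees(np.arctan2(*(w[1]-w[0])[[1,0]])))
E
python3 rv.py .62 -.21 .17 90
```

```text
[[ 0.6308 -0.1613  0.015 ]
 [ 0.6274 -0.2601  0.015 ]] [ 0.6291 -0.2107  0.015 ] 88.02963590351631
[ 0.6286 -0.2083  0.015 ] 88.67461890809157
rv [-0.  -0.2 -2.8] d [ 0.0546 -0.0032 -0.0134] [ 0.3 -0.2  0.3] 36.05
```

>>> step_arm(deltas=[0, 0, -2, 0.03, -0.001, 0, -0.15, 0, -0.2, -4.4, 0.0636, -0.003, -0.013, -0.15, 0, -0.2, -4.4, 0.0636, -0.003, -0.013, -0.15, 0, -0.2, -4.4, 0.0636, -0.003, -0.013, -0.15, 0, -0.2, -4.4, 0.0636, -0.003, -0.013, -0.15])

```text
time_s: 36.55
eef_pos: [0.6286, -0.2098, 0.1708]
orientation: [3.141, -0.0, 1.544]
force: [0.0, 0.1, -0.3]
gripper_width: 0.0363
```

```bash
python3 wbar.py yellow;python3 rv.py .629 -.2095 .0785 88.4
```

```text
plate (128, 128, 133, 148)
white rows 147 264 inner end [ 0.6284 -0.1684] ang 88.33980540636468 centre est [ 0.627  -0.2139] [ 0.6286 -0.2098  0.1708] [ 3.1408 -0.0005  1.544 ]
rv [-0.   0.1 -0.1] d [ 0.0004  0.0004 -0.0926] [-0.  -0.5 -0.5] 36.6
```

>>> step_arm(deltas=[0, 0.1, -0.1, -0.0005, -0.001, -0.045, -0.15, 0, 0.1, -0.1, -0.0005, -0.001, -0.075, -0.15, 0, 0.1, -0.1, -0.0005, -0.001, -0.093, -0.15, 0, 0.1, -0.1, -0.0005, -0.001, -0.093, -0.15, 0, 0.1, -0.1, -0.0005, -0.001, -0.093, -1], force=20)

```text
time_s: 37.1
eef_pos: [0.6282, -0.2112, 0.0795]
orientation: [3.141, 0.0, 1.542]
force: [0.1, -0.6, -0.1]
gripper_width: 0.0227
```

>>> step_arm(deltas=[0, 0, 0, 0, 0, 0, -1, 0, 0, 0, 0, 0, 0, -1, 0, 0, 0, 0, 0, 0, -1, 0, 0, 0, 0, 0, 0.01, -1, 0, 0, 0, 0, 0, 0.03, -1])

```text
time_s: 37.6
eef_pos: [0.6275, -0.2108, 0.1088]
orientation: [-3.139, -0.001, 1.542]
force: [0.9, 0.0, -2.5]
gripper_width: 0.0089
```

>>> step_arm(deltas=[0, 0, 0, 0, 0, 0.03, -1, 0, 0, 0, 0, 0, 0.06, -1, 0, 0, 0, 0, 0, 0.07, -1, 0, 0, 0, 0, 0, 0.07, -0.79, 0, 0, 0, 0, 0, 0.07, -0.785])

```text
time_s: 38.1
eef_pos: [0.627, -0.2106, 0.1772]
orientation: [-3.137, -0.002, 1.542]
force: [-0.5, -0.6, -2.7]
gripper_width: 0.0093
```

>>> step_arm(deltas=[0, 0, 0, 0, 0, 0, -0.785, 0, 0, 0, 0, 0, 0, -0.785, 0, 0, 0, 0, 0, 0, -0.78, 0, 0, 0, 0, 0, 0, -0.78, 0, 0, 0, 0, 0, 0, -0.785])

```text
time_s: 38.6
eef_pos: [0.6271, -0.2106, 0.1772]
orientation: [-3.138, -0.002, 1.542]
force: [-0.3, -0.7, -1.4]
gripper_width: 0.0093
```

```bash
python3 chk.py yellow
```

```text
[(246, 124, 40, 135)] [-0.017 -0.011  0.019] 0.00943183911880915 [ 0.9 -0.7 -1.6]
```

>>> step_arm(deltas=[0, 0, 0, 0, 0, 0, -1, 0, 0, 0, 0, 0, 0.006, -1, 0, 0, 0, 0, 0, 0.012, -1, 0, 0, 0, 0, 0, 0.012, -0.79, 0, 0, 0, 0, 0, 0.012, -0.785])

```text
time_s: 39.15
eef_pos: [0.6271, -0.2106, 0.1896]
orientation: [-3.138, -0.002, 1.542]
force: [0.0, -0.3, -2.6]
gripper_width: 0.0097
```

>>> step_arm(deltas=[0, 0, 0, 0, 0, 0, -0.78, 0, 0, 0, 0, 0, 0, -0.78, 0, 0, 0, 0, 0, 0, -0.785, 0, 0, 0, 0, 0, 0, -1, 0, 0, 0, 0, 0, 0, -1])

```text
time_s: 39.65
eef_pos: [0.6271, -0.2106, 0.1895]
orientation: [-3.138, -0.002, 1.542]
force: [0.3, -0.1, -1.5]
gripper_width: 0.0089
```

```bash
python3 chk.py yellow
```

```text
[(245, 124, 38, 135)] [ 0.004 -0.014  0.004] 0.00838453811323744 [ 0.2  0.7 -2.1]
```

Run:
```python
from h import *
np.set_printoptions(precision=4,suppress=True)
c=wcam(); q=comps(c['img'],'yellow',60)
for x in q[:2]:
    a=cv2.approxPolyDP(x,3,True).reshape(-1,2); print(a.tolist()); print(onz(c,a,.025)[:,:2].tolist())
for n in('top','scene'):
    s=cam(n); 
    for x in comps(s['img'],'yellow',40):
        m=x.reshape(-1,2).mean(0)
        if m[0]>450 or m[1]<60: continue
        a=cv2.approxPolyDP(x,3,True).reshape(-1,2); print(n,a.tolist(),onz(s,a,.025)[:,:2].round(3).tolist())
print(sense()['eef_pos'])
```

```text
[[246, 124], [250, 258], [258, 258], [261, 225], [272, 227], [272, 173], [249, 167], [248, 147], [266, 142], [283, 146], [278, 142], [284, 142], [256, 124]]
[[0.60175325553876, -0.15236771359495666], [0.5986694131814531, -0.25321947376895587], [0.6048326309173593, -0.2533629847689027], [0.6084858941715825, -0.22627036910150677], [0.6166112720623108, -0.22807413563518925], [0.6182069558874908, -0.1870361897264064], [0.6021140404251951, -0.18225640679522292], [0.6022248483330797, -0.1681167056778333], [0.6148937115817275, -0.16502159447909986], [0.6265713998580843, -0.16811767151843218], [0.6231950543937974, -0.1652565484646287], [0.6273436177869831, -0.1653714029565613], [0.6085888290013065, -0.15257749703464135]]
scene [[146, 235], [155, 253], [200, 256], [193, 236], [182, 239], [152, 236], [150, 232]] [[0.56, -0.29], [0.615, -0.255], [0.615, -0.15], [0.554, -0.178], [0.566, -0.202], [0.562, -0.275], [0.55, -0.283]]
[ 0.6271 -0.2106  0.1896]
```

The card hangs about 11° off vertical, with its bottom edge toward the robot. I'll turn the tool -11° about the bar so the card is upright, then set it on the bench with a loose grip and regrip it deeper.

>>> step_arm(deltas=[0, -4, 0, -0.0045, 0, 0, -1, 0, -8, 0, -0.009, 0, -0.001, -1, 0, -11, 0, -0.0124, 0, -0.001, -1, 0, -11, 0, -0.0124, 0, -0.006, -1, 0, -11, 0, -0.0124, 0, -0.012, -0.785])

```text
time_s: 40.35
eef_pos: [0.6148, -0.2107, 0.1775]
orientation: [2.954, -0.007, 1.542]
force: [1.1, 7.0, 15.8]
gripper_width: 0.0093
```

>>> step_arm(deltas=[0, 0, 0, 0, 0, -0.005, -0.78, 0, 0, 0, 0.001, 0, -0.01, -0.78, 0, 0, 0, 0.002, 0, -0.015, -0.78, 0, 0, 0, 0.002, 0, -0.015, -1, 0, 0, 0, 0.002, 0, -0.015, -1])

```text
time_s: 40.85
eef_pos: [0.6189, -0.2115, 0.1654]
orientation: [2.948, -0.004, 1.543]
force: [0.3, -0.1, 13.4]
gripper_width: 0.0092
```

```bash
cat > yl.py <<'E'
from h import *
np.set_printoptions(precision=4,suppress=True)
s=cam('scene')
for x in comps(s['img'],'yellow',40):
    m=x.reshape(-1,2).mean(0)
    if m[0]>450 or m[1]<60: continue
    a=cv2.approxPolyDP(x,3,True).reshape(-1,2); print(a.tolist()); 
    for z in (0,.062): print(z,onz(s,a,z)[:,:2].round(3).tolist())
st=sense();print(st['eef_pos'],st['force'].round(1),st['wrist_torque'].round(3),st['gripper_width'])
E
python3 yl.py; python3 chk.py yellow
```

```text
[[146, 240], [154, 263], [199, 266], [194, 242], [178, 246]]
0 [[0.553, -0.297], [0.623, -0.259], [0.623, -0.154], [0.55, -0.18], [0.566, -0.215]]
0.062 [[0.61, -0.27], [0.675, -0.235], [0.675, -0.137], [0.607, -0.161], [0.622, -0.194]]
[ 0.6188 -0.2115  0.1653] [ 0.7 -1.  13.2] [-0.071 -0.449 -0.042] 0.009105568592677138
[(238, 124, 45, 138)] [-0.049 -0.459 -0.026] 0.009031802881040947 [ 1.3  0.5 13.2]
```

>>> step_arm(deltas=[0, 0, 0, 0, 0, 0.002, -1, 0, 0, 0, 0, 0, 0.01, -1, 0, 0, 0, 0, 0, 0.03, -1, 0, 0, 0, 0, 0, 0.07, -1, 0, 0, 0, 0, 0, 0.11, -1], force=80)

```text
time_s: 41.45
eef_pos: [0.6186, -0.2113, 0.2758]
orientation: [2.951, -0.005, 1.543]
force: [0.3, -0.7, -1.3]
gripper_width: 0.0071
```

>>> step_arm(deltas=[0, 0, 0, 0, 0, 0.04, -1, 0, 0, 0, 0, 0, 0.08, -1, 0, 0, 0, -0.01, 0, 0.12, -1, 0, 0, 0, -0.02, 0, 0.14, -1, 0, 0, 0, -0.02, 0, 0.14, -1])

```text
time_s: 41.95
eef_pos: [0.5983, -0.2113, 0.4192]
orientation: [2.947, -0.002, 1.542]
force: [1.5, 0.3, -1.7]
gripper_width: 0.0068
```

```bash
cat > yl2.py <<'E'
from h import *
np.set_printoptions(precision=4,suppress=True)
s=cam('scene'); st=sense(); T=Ro.from_euler('xyz',st['orientation']).as_matrix(); bar=st['eef_pos']+T[:,2]*.060
print('bar',bar,'eef',st['eef_pos'],st['orientation'].round(3),st['force'].round(1),'px',proj(s,bar))
pr=proj(s,bar)[0]
for x in comps(s['img'],'yellow',40):
    m=x.reshape(-1,2).mean(0)
    if m[0]>480 or m[1]<60 or np.hypot(*(m-pr))>70: continue
    q=x.reshape(-1,2); b=[(u,q[q[:,0]==u][:,1].max()+.5) for u in range(q[:,0].min()+10,q[:,0].max()-12,4)]
    for L in (0,.1,.2,.3): # lean: solve bottom front face x at height bar_z-.107cos
        w=onz(s,b,bar[2]-.107*np.cos(L)); d=np.median(w[:,0])-.0035-bar[0]; print(L,'bottom-bar dx',d,'lean',np.arcsin(np.clip(d/.107,-1,1)),'y',w[:,1].mean())
E
python3 yl2.py
```

```text
bar [ 0.61   -0.2113  0.3574] eef [ 0.5986 -0.2112  0.4163] [ 2.95  -0.004  1.542] [-0.8 -0.2 -3.6] px [[148.9759 130.9464]]
0 bottom-bar dx -0.012223454388638477 lean -0.11448783515720584 y -0.2239968670563889
0.1 bottom-bar dx -0.011583103498606473 lean -0.10846585928014256 y -0.22373789218345524
0.2 bottom-bar dx -0.009668449002931734 lean -0.09048275159430982 y -0.22296355515597907
0.3 bottom-bar dx -0.006498621496434209 lean -0.060772181324305355 y -0.221681592893577
```

>>> step_arm(deltas=[0, -2, 0, -0.015, 0.035, 0, -1, 0, -4, 0.5, -0.03, 0.07, 0, -1, 0, -6, 1, -0.045, 0.11, 0, -1, 0, -7, 1.3, -0.06, 0.15, 0, -1, 0, -7, 1.3, -0.075, 0.185, 0, -1])

```text
time_s: 42.5
eef_pos: [0.5226, -0.0244, 0.4139]
orientation: [2.832, -0.008, 1.566]
force: [1.1, 0.5, -1.6]
gripper_width: 0.0065
```

>>> step_arm(deltas=[0, 0, 0.3, -0.015, 0.037, 0, -1, 0, 0, 0.6, -0.03, 0.075, 0, -1, 0, 0, 0.9, -0.045, 0.11, 0, -1, 0, 0, 1.3, -0.06, 0.15, 0, -1, 0, 0, 1.3, -0.075, 0.185, 0, -1])

```text
time_s: 43.0
eef_pos: [0.4467, 0.1623, 0.4117]
orientation: [2.836, -0.007, 1.589]
force: [1.4, 0.3, -2.3]
gripper_width: 0.0073
```

>>> step_arm(deltas=[0, 0, 0.3, -0.015, 0.037, 0, -1, 0, 0, 0.6, -0.03, 0.075, 0, -1, 0, 0, 0.9, -0.045, 0.11, 0, -1, 0, 0, 1.3, -0.055, 0.15, 0, -1, 0, 0, 1.3, -0.066, 0.183, 0, -1])

```text
time_s: 43.5
eef_pos: [0.3798, 0.3474, 0.4092]
orientation: [2.839, -0.006, 1.613]
force: [0.3, -0.4, -1.6]
gripper_width: 0.0074
```

```bash
python3 yl2.py
```

```text
bar [0.3961 0.3518 0.3517] eef [0.3783 0.3506 0.409 ] [ 2.841 -0.008  1.616] [-4.2  2.1 -3.4] px [[440.6621  87.5999]]
0 bottom-bar dx 0.004761945623127539 lean 0.0445188687894772 y 0.3552450038950906
0.1 bottom-bar dx 0.005559289887605401 lean 0.05197938390085639 y 0.35502313253197887
0.2 bottom-bar dx 0.007943355880715652 lean 0.07430532875146581 y 0.354359735307963
0.3 bottom-bar dx 0.011890322803122244 lean 0.11135449891528668 y 0.35326144066881543
```

>>> step_arm(deltas=[0, 0, 0, -0.003, -0.009, -0.04, -1, 0, 0, 0, -0.003, -0.009, -0.085, -1, 0, 0, 0, -0.003, -0.009, -0.13, -1, 0, 0, 0, -0.003, -0.009, -0.16, -1, 0, 0, 0, -0.003, -0.009, -0.164, -1])

```text
time_s: 44.05
eef_pos: [0.3736, 0.3406, 0.2397]
orientation: [2.85, -0.002, 1.616]
force: [-0.3, 0.5, -2.1]
gripper_width: 0.0069
```

```bash
python3 yl2.py
```

```text
bar [0.3919 0.3422 0.1846] eef [0.3744 0.3411 0.242 ] [ 2.846 -0.004  1.616] [-0.5  0.2 -2.2] px [[421.4927 150.1827]]
0 bottom-bar dx -0.00018739521095201273 lean -0.0017513580070111453 y 0.3456942766644457
0.1 bottom-bar dx 0.00045230901313775274 lean 0.004227199628117033 y 0.3455242152985276
0.2 bottom-bar dx 0.002365029972257515 lean 0.022104883978682953 y 0.3450157303977267
0.3 bottom-bar dx 0.0055316563908456295 lean 0.05172077937874329 y 0.344173902575089
```

>>> step_arm(deltas=[0, 0, 0, 0.001, 0, -0.015, -1, 0, 0, 0, 0.001, 0, -0.03, -1, 0, 0, 0, 0.001, 0, -0.038, -1, 0, 0, 0, 0.001, 0, -0.044, -1, 0, 0, 0, 0.001, 0, -0.048, -1], force=20)

```text
time_s: 44.6
eef_pos: [0.3757, 0.3414, 0.1943]
orientation: [2.845, -0.005, 1.616]
force: [-0.2, 0.4, -1.8]
gripper_width: 0.0072
```

>>> step_arm(deltas=[0, 0, 0, 0, 0, -0.005, -1, 0, 0, 0, 0, 0, -0.01, -1, 0, 0, 0, 0, 0, -0.014, -1, 0, 0, 0, 0, 0, -0.017, -1, 0, 0, 0, 0, 0, -0.019, -1])

```text
time_s: 45.1
eef_pos: [0.3757, 0.3413, 0.1751]
orientation: [2.846, -0.005, 1.616]
force: [-0.2, -0.6, -0.6]
gripper_width: 0.0069
```

>>> step_arm(deltas=[0, 0, 0, 0, 0, -0.001, -1, 0, 0, 0, 0, 0, -0.002, -1, 0, 0, 0, 0, 0, -0.003, -1, 0, 0, 0, 0, 0, -0.003, -1, 0, 0, 0, 0, 0, -0.003, -1])

```text
time_s: 45.6
eef_pos: [0.3759, 0.3414, 0.1723]
orientation: [2.845, -0.005, 1.616]
force: [0.7, 0.2, -0.7]
gripper_width: 0.0071
```

>>> step_arm(deltas=[0, 0, 0, 0, 0, -0.001, -0.45, 0, 0, 0, 0, 0, -0.001, -0.45, 0, 0, 0, 0, 0, -0.001, -0.45, 0, 0, 0, -0.006, 0, 0.02, -0.45, 0, 0, 0, -0.015, 0, 0.05, -0.45])

```text
time_s: 46.1
eef_pos: [0.3605, 0.341, 0.2218]
orientation: [2.848, -0.003, 1.615]
force: [0.3, 0.7, 0.8]
gripper_width: 0.0236
```

>>> step_arm(deltas=[0, 0, 0, -0.013, 0, 0.045, -0.45, 0, 3, 0, -0.02, -0.03, 0.09, -0.45, 0, 7, 0, -0.02, -0.07, 0.12, -0.45, 0, 12, 0, -0.02, -0.11, 0.14, -0.45, 0, 17, 0, -0.02, -0.15, 0.14, -0.45])

```text
time_s: 46.6
eef_pos: [0.3404, 0.1898, 0.365]
orientation: [3.141, -0.019, 1.614]
force: [0.9, 0.2, -1.2]
gripper_width: 0.0236
```

>>> step_arm(deltas=[0, 0, 0, 0, -0.045, 0, -0.45, 0, 0, 0, 0, -0.09, 0, -0.45, 0, 0, 0, 0, -0.135, 0, -0.45, 0, 0, 0, 0, -0.18, 0, -0.45, 0, 0, 0, 0, -0.225, 0, -0.45])

```text
time_s: 47.1
eef_pos: [0.3398, -0.0368, 0.3652]
orientation: [3.14, -0.018, 1.614]
force: [1.6, 0.7, 0.6]
gripper_width: 0.0236
```

>>> step_arm(deltas=[0, 0, 0, 0, -0.045, 0, -0.45, 0, 0, 0, 0, -0.09, 0, -0.45, 0, 0, 0, 0, -0.135, 0, -0.45, 0, 0, 0, 0, -0.18, 0, -0.45, 0, 0, 0, 0, -0.225, 0, -0.45])

```text
time_s: 47.6
eef_pos: [0.3393, -0.2638, 0.3654]
orientation: [3.14, -0.018, 1.613]
force: [1.1, -0.0, 0.0]
gripper_width: 0.0234
```

Run:
```python
from h import *
np.set_printoptions(precision=4,suppress=True)
t=cam('top'); s=cam('scene'); save(t,'end_t'); save(s,'end_s')
for n,c in(('top',t),('scene',s)):
    x0,x1,y0,y1=(80,170,165,310) if n=='top' else (375,465,150,290)
    m=cv2.inRange(cv2.cvtColor(c['img'],cv2.COLOR_RGB2HSV),(0,0,150),(180,60,255)); mm=np.zeros_like(m); mm[y0:y1,x0:x1]=m[y0:y1,x0:x1]
    for q in cv2.findContours(mm,0,1)[0]:
        if cv2.contourArea(q)<40: continue
        r=cv2.minAreaRect(q); print(n,'bar px',np.round(r[0],1),np.round(r[1],1),'at z.115',onz(c,[r[0]],.115)[0])
    for k in('yellow','green'):
        print(n,k,[(cv2.boundingRect(q),onz(c,[q.reshape(-1,2).mean(0)],.05)[0,:2]) for q in comps(c['img'],k,25) if x0<q.reshape(-1,2).mean(0)[0]<x1 and q.reshape(-1,2).mean(0)[1]>y0])
h=cv2.cvtColor(t['img'],cv2.COLOR_RGB2HSV)
q=[x for x in comps(t['img'],'orange') if 230<x.reshape(-1,2).mean(0)[0]<300][0].reshape(-1,2); w=onz(t,q,.159); print('tab',(w.max(0)+w.min(0))/2, np.ptp(w,axis=0))
for nm,lo,hi in(('white',(0,0,185),(180,40,255)),('black',(0,0,0),(180,255,40))):
    m=cv2.inRange(h,lo,hi); mm=np.zeros_like(m); mm[95:160,275:318]=m[95:160,275:318]
    print(nm,[(cv2.boundingRect(x),onz(t,[x.reshape(-1,2).mean(0)],.03)[0,:2]) for x in cv2.findContours(mm,0,1)[0] if cv2.contourArea(x)>40])
m=cv2.inRange(h,(60,15,150),(100,120,255)); mm=np.zeros_like(m); mm[110:165,225:272]=m[110:165,225:272]; M=cv2.moments(mm); print('dish px',M['m10']/M['m00'],M['m01']/M['m00'],onz(t,[(M['m10']/M['m00'],M['m01']/M['m00'])],.044))
```

```text
top bar px [102.4 278.8] [ 5.7 45.3] at z.115 [0.3977 0.352  0.115 ]
top bar px [102.  247.8] [ 5.2 44.2] at z.115 [0.4602 0.3559 0.115 ]
top bar px [105.5 191.8] [ 5.2 43.1] at z.115 [0.5765 0.3541 0.115 ]
top yellow [((133, 276, 12, 5), array([0.3986, 0.2991]))]
top green [((89, 250, 37, 4), array([0.4565, 0.3671])), ((132, 246, 13, 6), array([0.4615, 0.3028]))]
scene bar px [394.5 279.5] [31. 19.] at z.115 [0.7243 0.2619 0.115 ]
scene bar px [430.  227.5] [ 5. 40.] at z.115 [0.5749 0.3507 0.115 ]
scene bar px [423.5 192. ] [ 4. 37.] at z.115 [0.4589 0.3513 0.115 ]
scene bar px [419.  174.4] [36.1  4.8] at z.115 [0.3949 0.3487 0.115 ]
scene yellow [((392, 181, 8, 14), array([0.3754, 0.3043])), ((405, 181, 34, 9), array([0.3657, 0.3753]))]
scene green [((396, 198, 48, 15), array([0.4395, 0.3553]))]Traceback (most recent call last):
  File "<stdin>", line 13, in <module>
IndexError: list index out of range
```

All three bars triangulate to z≈0.115 in the slots. I'll move the arm aside and check the tab, balls, dish, jar and beaker.

>>> step_arm(deltas=[0, 0, 0, 0, -0.045, 0, -0.45, 0, 0, 0, 0, -0.09, 0, -0.45, 0, 0, 0, -0.02, -0.135, 0, -0.45, 0, 0, 0, -0.03, -0.17, 0, -0.45, 0, 0, 0, -0.03, -0.17, 0, -0.45])

```text
time_s: 48.2
eef_pos: [0.3079, -0.4385, 0.3635]
orientation: [-3.141, -0.019, 1.606]
force: [0.5, 0.3, 0.2]
gripper_width: 0.0232
```

Run:
```python
from h import *
np.set_printoptions(precision=4,suppress=True)
t=cam('top'); s=cam('scene'); h=cv2.cvtColor(t['img'],cv2.COLOR_RGB2HSV)
q=[x for x in comps(t['img'],'orange') if 230<x.reshape(-1,2).mean(0)[0]<300]
t0=cv2.imread('pics/top0.png')[:,:,::-1]; s0=cv2.imread('pics/scene0.png')[:,:,::-1]
print('tab',[cv2.boundingRect(x) for x in q],'start',[cv2.boundingRect(x) for x in comps(t0.copy(),'orange') if 230<x.reshape(-1,2).mean(0)[0]<300])
for nm,lo,hi in(('white',(0,0,185),(180,60,255)),('black',(0,0,0),(180,255,40))):
    m=cv2.inRange(h,lo,hi); mm=np.zeros_like(m); mm[95:160,275:318]=m[95:160,275:318]
    print(nm,[(cv2.boundingRect(x),onz(t,[x.reshape(-1,2).mean(0)],.03)[0,:2]) for x in cv2.findContours(mm,0,1)[0] if cv2.contourArea(x)>40])
for n,a,b,R in(('dish',t0,t['img'],(225,272,115,165)),('jar',t0,t['img'],(130,178,112,165)),('beaker',t0,t['img'],(190,235,265,310)),('tilt bowl rear',t0,t['img'],(240,290,250,282)),('dish s',s0,s['img'],(268,314,278,318)),('jar s',s0,s['img'],(372,414,262,318))):
    x0,x1,y0,y1=R; d=np.abs(a[y0:y1,x0:x1].astype(int)-b[y0:y1,x0:x1]).max(2); print(n,'changed frac',(d>40).mean().round(3))
print(sense()['gripper_width'],sense()['time_s'])
```

```text
tab [] start []
white [((290, 107, 16, 17), array([ 0.772 , -0.0532]))]
black [((296, 141, 15, 14), array([ 0.6932, -0.0632]))]
dish changed frac 0.0
jar changed frac 0.0
beaker changed frac 0.0
tilt bowl rear changed frac 0.012
dish s changed frac 0.0
jar s changed frac 0.0
0.02358661657826598 48.3
```

```bash
python3 -c "
from rig import sign_off
print(sign_off())"
```

```text
the job is handed in; nothing more can be done
None
```

The job is done and handed in at about 48 s of the 210 s allowed; sign-off gives no verdict.

**What I did:**
- I held the orange card across the mouth, angled 18° to leave a gap of about 57 mm at the tray end. I tipped the bowl with it, and all three balls (white, blue, black) rolled into the tray with the card still at the mouth.
- I pressed the bowl back by its tab until it hit the rear stop, at about 36 N.
- I stood the orange, green and yellow cards in rack slots 4, 2 and 1, counting from the robot.

**Last checks:**
- **Cards:** two cameras agree that all three bars are about 115 mm up in the slots, within about 10 mm of each slot's middle.
- **Balls:** the white and black balls were measured in the tray at the end. I last saw the blue one there, between them, just after tipping, and did not measure it again.
- **Bowl:** the area around the rear tab changed only 1.2 % from the start picture. The colour check for the tab found nothing in either picture, so the level reading rests on that comparison and the force at the stop.
- **Dish, jar and beaker:** there was no change in the pictures.

**What went wrong on the way:**
- The 3 N grip setting did not let the cards swing down; I had to ease the fingers open by position.
- While I did this, the orange card slipped and landed standing up, and I regrasped it there.
- The yellow card fell flat and I picked it up again. It then hung about 11° off vertical, so I tilted the tool to place it.

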